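# Refill the glue unit's catch-locked chute drawer

## Robot

A 6-joint arm with a two-finger parallel gripper is mounted at the origin on the work surface. World frame = base frame: x ahead of the robot, y to its left, z up, the work surface at z = 0. Lengths are in mm, angles in degrees, forces in N, time in s.
With the tool pointing down it reaches from about 350 to 850 mm from the base axis. Payload 8.1 kg.
Tool frame: the origin (TCP) lies between the finger pads; the fingertips stand 8 mm ahead of it and the grasp point (between the pads) lies 11 mm behind it (r.tip_extent is the distance from the TCP to the fingertips, in mm); z points along the fingers, y is the direction in which the jaws open and shut (so a half turn about z gives the same grasp; the last joint's range is limited). The gripper opens to 85 mm and grips with 20 to 120 N. Pads are 22 mm wide; open, the fingers measure 114 mm over their backs; the gripper's body (76 mm by 85 mm) begins 54 mm behind the grasp point. The pads swing forward as they close: fully open they stand 13 mm farther back than shut.
Start: joints at [-74.851, 7.471, 85.268, -0, 87.261, -4.893], TCP at [205.646, -563.662, 239.292] pointing down, gripper open.
Joint ranges: [-169.43, 169.43], [-51.17, 129.36], [1.28, 143.12], [-76.62, 256.62], [0, 156.53], [-152.29, 152.29]. Speed limits (degrees/s): [136.94, 136.94, 159.86, 180, 180, 180].

## Interface

Orientations are given as [roll, pitch, yaw] about the fixed x, y, z axes, in that order (R = Rz(yaw) Ry(pitch) Rx(roll)).
In Python, from bench import sensors, viewer, hand_in, r gives the robot as it stands. The module is installed in compiled form; this text tells all that it offers.
- The arm moves only by the tool move_arm, never from a script. Its argument "rows" is a list that holds one entry, the list of rows, each a list of 6 numbers: the shift along the tool's x, y, z in m, then the turn, a rotation vector about the tool's x, y, z in degrees. In form: [[[tx, ty, tz, rx, ry, rz], ...]]. A call has 1 to 20 rows; each row is the pose to reach, as a shift and turn from the pose commanded when the call began, along the tool's axes at that moment; what a row does not reach only later rows make up. A row lasts 1/10 s, in which the tool goes at most 50 mm and 8.59 degrees, less where a joint would pass 70% of its speed; a pose out of reach is approached as far as the arm can. A call with a gripper value outside its range is refused whole. "grip" is the opening, from 0 (shut) to 1 (fully open), set as the call begins (left out, the last holds). The fingers move at their own pace and stop on an object; "newtons" is the grip in N (left out, the last holds). Time passes only in rows, so rows that repeat a pose let the fingers close. It gives the time, the measured TCP pose, the force and the opening at its end, in the units of the state.
- sensors.sense(): the state, without advancing time (a new reading comes with each control period).
- viewer.snapshot(name): name is "side" or "top" or "wrist"; returns a dict with "color" (384x512x3 uint8, red, green, blue), "camera_matrix" (3x3 intrinsics, pixels), "k1" (the pictures are not rectified: a ray, as slopes to the right and down, at radius r is drawn at 1 + k1 r^2 times it, then the intrinsics apply), "R" (3x3) and "t" (3): a world point X has camera coordinates R X + t. Camera axes: x right, y down, z forward; pixel columns grow to the right and rows downward; lengths in mm; the calibration is good to about 2 mm. A picture is of the moment at which its call begins. There is no depth.
- hand_in(): hands the job in, once; it reports no verdict.
The state is a dict: "time": time; "joint_pos": joint angles; "qd": joint speeds; "joint_efforts": joint torques, N m; "tool_pos": TCP position; "tcp_rot": TCP orientation; "ft_force": force on the tool from outside, world axes, zero at the start; "wrist_torque": the same for the moment, N m; "finger_gap": finger opening in mm.
Only numpy, scipy, OpenCV 4.12 (cv2) and the standard library are available. Lean on these libraries where they do the work, as an engineer would, in place of code of your own. Each camera call takes 0.05 s, during which the arm holds its last target.

## Task

Open the drawer of the black glue unit fully; its catch may or may not be on, and only trying the drawer tells: if it is held, turn the round knob some way and try again. Lift the empty cartridges that lie in its chutes out into the cardboard tray, feed every cartridge from the mat into a chute of its own, neck first (neck downhill), so that it slides right down to the stop with its neck through the slot, then push the drawer fully shut. Leave the spray can, the tape and the screwdriver alone.

Things in the scene. Friction and masses are not known exactly. Their poses are not given: they have to be found in the camera images.
- drawer (a joint): How far the drawer of the low black glue unit stands out: 0 m shut, 0.15 m fully out, towards the robot. When free it slides with about 3 N and stays where it is left. While the catch holds it, it only rattles (comes out 4 to 8 mm and stops dead). It may be held or free at the start: only trying it tells.
- handle (a point): Centre of the drawer's bar handle: level aluminium bar 120 mm long, 12 x 12 mm thick, along the drawer's front and 44 mm clear of it, 78 mm above the bench; can be pinched from above. The front plate reaches 98 mm above the bench. Axes of the drawer: x into the unit (opposite to the pull), y along the bar, z up.
- catch (a point): On the upright axis of the catch's plain round black knob (40 mm across), 8 mm below its top. The knob spans 108 to 132 mm above the bench. It turns endlessly either way, stiffly (0.13 N m). Its hidden claw holds the drawer over about 150 degrees of each turn and frees it over the other 210; nothing outside shows which. This frame is fixed to the unit and does not turn with the knob.
- unit: Low black glue unit, fixed: 220 mm deep, 250 wide, 105 high, plus a grey block 85 mm wide and as high at its right-hand (-y) end, whose flat top carries the knob. The knob may be left at any angle. Origin on the bench under the middle of the front edge of the drawer bay; x into the unit, y left, z up.
- spraycan: Bystander: upright spray can, 52 mm across, 150 mm high; leave alone. Origin at the centre of its underside.
- tape: Bystander: roll of tape lying flat, 90 mm across, 24 mm high; leave alone. Origin at the centre of its underside.
- driver: Bystander: screwdriver lying on the bench; leave alone.
- spent1: Empty cartridge (1 or 2; an absent one is None), of the same shape, size and axes as the full ones, 40 g. At the start it lies in one of the drawer's chutes, fully down, out of sight until the drawer is open. Origin at the centre of the square body; x towards the neck.
- spent2: Empty cartridge (1 or 2; an absent one is None), of the same shape, size and axes as the full ones, 40 g. At the start it lies in one of the drawer's chutes, fully down, out of sight until the drawer is open. Origin at the centre of the square body; x towards the neck.
- tray: Open cardboard scrap tray, fixed to the bench left of the unit: 150 (x) x 170 (y) mm outside, 28 mm high, walls 4 mm. Origin at the centre of its underside, z up. Empties may lie in it in any way.
- cart1: Glue cartridge (2 to 4 lie on the green mat, which is 2 mm thick, any way round; an absent one is None): white, square body 28 x 28 x 62 mm with a round neck 13 mm across and 18 mm long at one end, 40 to 85 g. Origin at the centre of the square body; x along the body towards the neck. Its four long sides are alike.
- tip1 (a point): End of the neck of cart1, 49 mm from the centre of the square body.
- foot1 (a point): Chute 1 of the drawer's four: where the end of the neck lies when a cartridge rests fully down it, neck first; moves with the drawer, axes of the drawer. 14 mm above the chute floor, square to it; the stop plate that holds the square body back lies 18 mm uphill and has an open slot 18 mm wide for the neck. Chute 1 is at the right (-y), 58 mm from chute to chute.
- cart2: Glue cartridge (2 to 4 lie on the green mat, which is 2 mm thick, any way round; an absent one is None): white, square body 28 x 28 x 62 mm with a round neck 13 mm across and 18 mm long at one end, 40 to 85 g. Origin at the centre of the square body; x along the body towards the neck. Its four long sides are alike.
- tip2 (a point): End of the neck of cart2, 49 mm from the centre of the square body.
- foot2 (a point): As foot1, for chute 2. Each chute is a slick straight trough, 34 mm wide and 118 mm long, between flat ridges 9 mm high; it falls at 20 degrees in the drawer's +x direction (away from the robot, into the unit). It is all uncovered when the drawer is fully out. A cartridge let go on its floor slides down by itself.
- cart3: Glue cartridge (2 to 4 lie on the green mat, which is 2 mm thick, any way round; an absent one is None): white, square body 28 x 28 x 62 mm with a round neck 13 mm across and 18 mm long at one end, 40 to 85 g. Origin at the centre of the square body; x along the body towards the neck. Its four long sides are alike.
- tip3 (a point): End of the neck of cart3, 49 mm from the centre of the square body.
- foot3 (a point): As foot1, for chute 3.
- cart4: Glue cartridge (2 to 4 lie on the green mat, which is 2 mm thick, any way round; an absent one is None): white, square body 28 x 28 x 62 mm with a round neck 13 mm across and 18 mm long at one end, 40 to 85 g. Origin at the centre of the square body; x along the body towards the neck. Its four long sides are alike.
- tip4 (a point): End of the neck of cart4, 49 mm from the centre of the square body.
- foot4 (a point): As foot1, for chute 4, the leftmost.
There are look-alikes about, which are no part of the job. What is shaped like the cart2 but pink or yellow is not meant. Leave any blue look-alike of the cart3 alone.

How it is judged (in metres and radians):
On the way, in this order (a step that is already met when the one before it is completed fails the run):
1. the drawer is fully out (by 140 mm or more) (value of joint drawer above 0.14 m), for 0.2 s.
2. the empties are in the tray and every full cartridge lies fully down a chute, neck first, with the drawer still out ((distance between tip1 and foot1 below 0.01 m or distance between tip1 and foot2 below 0.01 m or distance between tip1 and foot3 below 0.01 m or distance between tip1 and foot4 below 0.01 m) and (distance between tip2 and foot1 below 0.01 m or distance between tip2 and foot2 below 0.01 m or distance between tip2 and foot3 below 0.01 m or distance between tip2 and foot4 below 0.01 m) and (distance between tip3 and foot1 below 0.01 m or distance between tip3 and foot2 below 0.01 m or distance between tip3 and foot3 below 0.01 m or distance between tip3 and foot4 below 0.01 m) and (distance between tip4 and foot1 below 0.01 m or distance between tip4 and foot2 below 0.01 m or distance between tip4 and foot3 below 0.01 m or distance between tip4 and foot4 below 0.01 m) and x of spent1 in the frame of tray between -0.071 and 0.071 m and y of spent1 in the frame of tray between -0.081 and 0.081 m and x of spent2 in the frame of tray between -0.071 and 0.071 m and y of spent2 in the frame of tray between -0.081 and 0.081 m and z of each of spent1, spent2 in the frame of tray below 0.06 m and value of joint drawer above 0.1 m), for 0.2 s.
At the end, for the whole second after the job is handed in: The drawer is shut to within 6 mm and every empty lies inside the tray (its middle within the walls) and every full cartridge rests in a chute of the drawer with the end of its neck within 10 mm of that chute's foot point (neck first, fully down) ((distance between tip1 and foot1 below 0.01 m or distance between tip1 and foot2 below 0.01 m or distance between tip1 and foot3 below 0.01 m or distance between tip1 and foot4 below 0.01 m) and (distance between tip2 and foot1 below 0.01 m or distance between tip2 and foot2 below 0.01 m or distance between tip2 and foot3 below 0.01 m or distance between tip2 and foot4 below 0.01 m) and (distance between tip3 and foot1 below 0.01 m or distance between tip3 and foot2 below 0.01 m or distance between tip3 and foot3 below 0.01 m or distance between tip3 and foot4 below 0.01 m) and (distance between tip4 and foot1 below 0.01 m or distance between tip4 and foot2 below 0.01 m or distance between tip4 and foot3 below 0.01 m or distance between tip4 and foot4 below 0.01 m) and x of spent1 in the frame of tray between -0.071 and 0.071 m and y of spent1 in the frame of tray between -0.081 and 0.081 m and x of spent2 in the frame of tray between -0.071 and 0.071 m and y of spent2 in the frame of tray between -0.081 and 0.081 m and z of each of spent1, spent2 in the frame of tray below 0.06 m and value of joint drawer below 0.006 m and linear speed of each of cart1, cart2, cart3, cart4, spent1, spent2 below 0.02 m/s); the robot touches nothing.
It fails at once if the spray can is moved by more than 40 mm (distance of spraycan from where it was at the start of the episode above 0.04 m).
It fails at once if the tape is moved by more than 40 mm (distance of tape from where it was at the start of the episode above 0.04 m).
It fails at once if the screwdriver is moved by more than 40 mm (distance of driver from where it was at the start of the episode above 0.04 m).
It fails at once if a cartridge falls off the bench (height (world z) of any of spent1, spent2, cart1, cart2, cart3, cart4 below -0.05 m).
Of cart1, cart2, cart3, cart4 only 2 to 4 are there at a start; the rules pass over those that are not, and their reading is None.
Of spent1, spent2 only 1 to 2 are there at a start; the rules pass over those that are not, and their reading is None.
At some moment in a run one of cart1, cart2, cart3, cart4 may be knocked a few centimetres aside while the robot is not near it.
It also fails if it takes over 210 s, if anything falls off the work surface, if the arm or the gripper's body presses on something with over 40 N, if the wrist force passes 120 N, or if a joint passes its speed limit or range.

## Working session

There is one attempt and no reset: what is moved stays moved. The work goes in short steps, Python scripts to look and compute and a tool call to move; the robot and the scene stay as the last step left them, time stands still between calls to the robot, and variables do not carry over. Pictures are saved under pics/ and viewed, and the job is handed in when it is done.

Besides the shell and the picture viewer there is one more tool, called after "Request:" as name(argument=value, ...), one argument or row to a line, values as JSON. move_arm: Moves the arm, as the interface text tells. Its arguments: {"type":"object","properties":{"rows":{"type":"array","items":{"type":"array","items":{"type":"array","items":{"type":"number"}}}},"grip":{"type":"number"},"newtons":{"type":"number"}},"required":["rows"]}

```bash
mkdir -p pics; cat > h.py <<'E'
import numpy as np, cv2
from bench import sensors, viewer, hand_in, r
from scipy.spatial.transform import Rotation as Ro
def snap(n,name=None):
    s=viewer.snapshot(n)
    if name: cv2.imwrite(f'pics/{name}.png',s['color'][:,:,::-1])
    return s
def ray(s,u,v):
    K=np.array(s['camera_matrix']);k=s['k1']
    d=np.array([(u-K[0,2])/K[0,0],(v-K[1,2])/K[1,1]]);x=d.copy()
    for _ in range(30): x=d/(1+k*(x@x))
    R=np.array(s['R']);t=np.array(s['t'])
    return -R.T@t, R.T@np.array([x[0],x[1],1])
def onz(s,u,v,z):
    o,d=ray(s,u,v); return o+d*(z-o[2])/d[2]
def proj(s,X):
    K=np.array(s['camera_matrix']);c=np.array(s['R'])@np.array(X,float)+np.array(s['t'])
    x=c[:2]/c[2];x=x*(1+s['k1']*(x@x));return K[0,0]*x[0]+K[0,2],K[1,1]*x[1]+K[1,2]
def st():
    s=sensors.sense(); print('t',s['time'],'pos',np.round(s['tool_pos'],1),'rot',np.round(s['tcp_rot'],1),'F',np.round(s['ft_force'],1),'gap',s['finger_gap'],'q',np.round(s['joint_pos'],1)); return s
def delta(pos,rpy):
    "shift (m) in tool axes and rotvec deg from current pose"
    s=sensors.sense(); R0=Ro.from_euler('xyz',s['tcp_rot'],degrees=True)
    R1=Ro.from_euler('xyz',rpy,degrees=True)
    return np.round(R0.inv().apply(np.array(pos)-np.array(s['tool_pos']))/1000,4), np.round((R0.inv()*R1).as_rotvec(degrees=True),2)
E
python3 - <<'E'
from h import *
st()
for n in ['side','top','wrist']:
    s=snap(n,n+'0'); print(n,s['camera_matrix'],s['k1'],np.round(-np.array(s['R']).T@s['t']),np.round(s['R'],3).tolist())
E
```

```text
t 0.0 pos [ 205.5 -563.1  238.2] rot [-179.9   -0.    20. ] F [ 0.3  0.7 -0.3] gap 85.59345875544386 q [-74.8   7.5  85.3  -0.   87.3  -4.9]
side [[480.28529068   0.         263.75852387]
 [  0.         480.28529068 194.06553023]
 [  0.           0.           1.        ]] -0.021119369911222586 [  215. -1228.  1012.] [[0.96, -0.281, -0.002], [-0.17, -0.575, -0.801], [0.224, 0.769, -0.599]]
top [[431.54753996   0.         249.85773488]
 [  0.         431.54753996 196.70038712]
 [  0.           0.           1.        ]] -0.009529682925142712 [ 378.  -88. 1510.] [[0.006, -1.0, -0.021], [-0.991, -0.003, -0.131], [0.131, 0.022, -0.991]]
wrist [[271.77480204   0.         257.45042492]
 [  0.         271.77480204 187.14862942]
 [  0.           0.           1.        ]] -0.05816610993552178 [ 271. -540.  373.] [[0.343, -0.939, -0.002], [-0.903, -0.331, 0.275], [-0.259, -0.092, -0.961]]
```

View pics/top0.png

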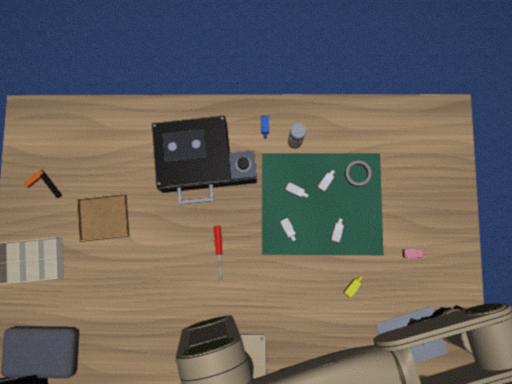

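View pics/side0.png

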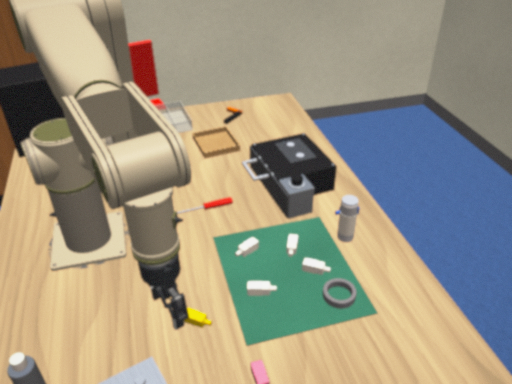

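View pics/wrist0.png

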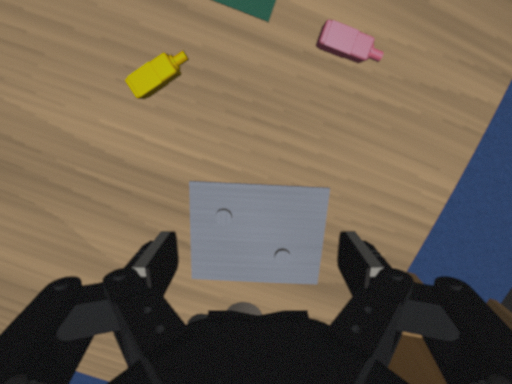

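The top view shows four white cartridges on the mat at (297,190), (327,181), (289,229) and (338,231). The look-alikes are yellow (355,287), pink (414,253) and blue (265,125), which I leave alone. The handle is at about (196,198), the knob at (243,163), the tray at (104,218), and the screwdriver at (219,250). Next is a close crop, then measuring.

```bash
python3 - <<'E'
from h import *
s=snap('top'); im=s['color'][:,:,::-1]
a=cv2.resize(im[105:215,140:270],None,fx=6,fy=5.4,interpolation=cv2.INTER_CUBIC)
a=cv2.resize(im[105:215,140:270],None,fx=5,fy=5,interpolation=cv2.INTER_CUBIC)
cv2.imwrite('pics/cropu.png',a)
b=cv2.resize(im[150:260,255:390],None,fx=5,fy=5,interpolation=cv2.INTER_CUBIC)
cv2.imwrite('pics/cropm.png',b)
E
```

```text
(no output)
```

View pics/cropu.png

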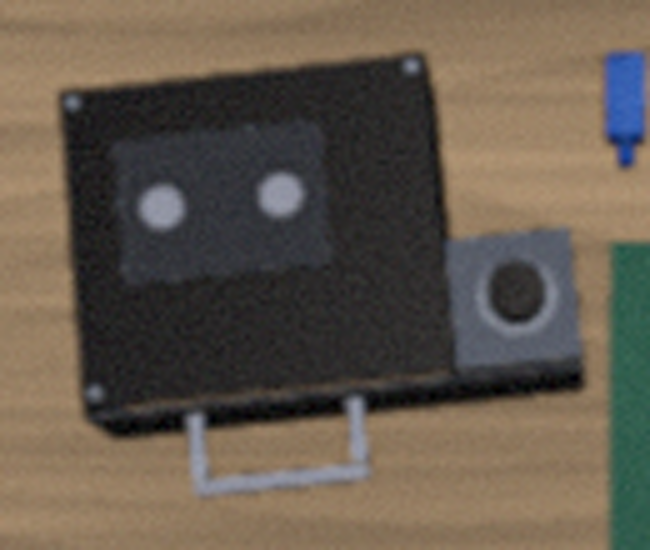

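View pics/cropm.png

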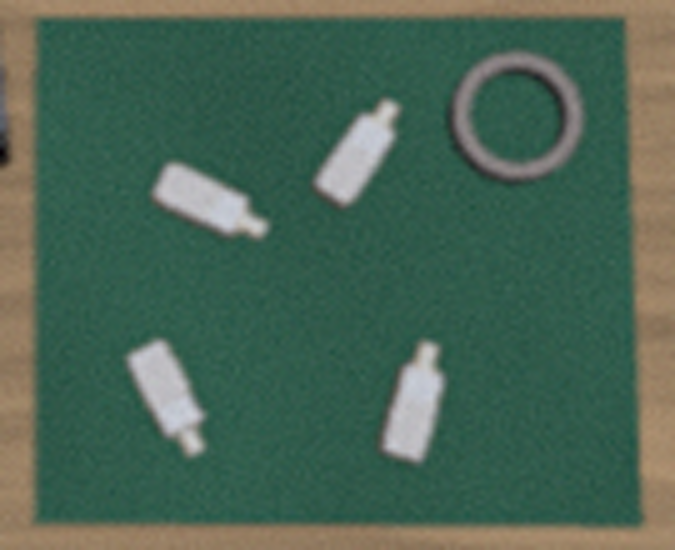

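```bash
python3 - <<'E'
from h import *
s=snap('top')
f=lambda u,v,z: onz(s,140+(u-2)/5,105+(v-2)/5,z)
A=f(203,489,84);B=f(366,472,84);print('bar',A,B,np.linalg.norm(A-B))
print('ang',np.degrees(np.arctan2((B-A)[0],(A-B)[1])))
print('knob',f(517,293,132))
for p in [(452,372),(577,358),(447,240),(570,228)]: print('block',f(*p,105))
for p in [(62,93),(422,57),(85,410)]: print('unit',f(*p,105))
for p in [(215,226),(221,226),(217,254),(222,254),(221,280)]: print('driver',onz(s,*p,12))
for p in [(79,199),(127,195),(129,237),(82,241)]: print('tray',onz(s,*p,28))
g=lambda u,v,z: onz(s,255+(u-2)/5,150+(v-2)/5,z)
c=s['color'].astype(int)
print('tape',g(515,117,24),'can',onz(s,298,131,150))
m=(c.min(2)>135)&(c.max(2)-c.min(2)<45); m[:,:262]=0;m[:152]=0;m[256:]=0;m[:,383:]=0
n,l,stt,ce=cv2.connectedComponentsWithStats(m.astype(np.uint8))
print(stt.tolist(),ce.tolist())
E
```

```text
bar [546.20217613 175.84664814  84.        ] [558.02724517  66.91109275  84.        ] 109.57548761343826
ang 6.195259482895913
knob [669.81217491 -34.79378587 132.        ]
block [622.21870695   8.80850893 105.        ]
block [631.80566091 -73.79454671 105.        ]
block [711.45923606  13.2333117  105.        ]
block [719.72696673 -68.73230442 105.        ]
unit [812.83795383 275.08099983 105.        ]
unit [837.7088315   31.70768752 105.        ]
unit [596.12007212 251.88421318 105.        ]
driver [472.49719056  65.41495469  12.        ]
driver [472.59898635  44.51556194  12.        ]
driver [376.00667557  56.91005514  12.        ]
driver [376.11538922  39.64153407  12.        ]
driver [287.88427659  41.80274029  12.        ]
tray [563.44951119 541.97648506  28.        ]
tray [578.11015042 373.38447258  28.        ]
tray [432.11324773 360.11275324  28.        ]
tray [417.39253644 523.03250784  28.        ]
tape [ 658.60609546 -430.31327947   24.        ] can [ 772.58568086 -212.80048848  150.        ]
[[0, 0, 512, 384, 195965], [318, 170, 16, 20, 155], [286, 183, 22, 14, 158], [281, 218, 15, 23, 167], [332, 219, 12, 23, 163]] [[255.3156788201975, 191.4462990840201], [326.1677419354839, 180.3741935483871], [295.7721518987342, 189.66455696202533], [288.05988023952096, 228.09580838323353], [337.50306748466255, 230.92638036809817]]
```

```bash
python3 - <<'E'
from h import *
print(delta([552,121,220],[180,0,96.2]))
E
```

```text
(array([ 0.56  , -0.5243,  0.0193]), array([-4.000e-02, -4.000e-02, -7.616e+01]))
```

Request:
move_arm(
  rows=[
    [[0.56,-0.524,0.019,0,0,-76.2],[0.56,-0.524,0.019,0,0,-76.2],[0.56,-0.524,0.019,0,0,-76.2],[0.56,-0.524,0.019,0,0,-76.2],[0.56,-0.524,0.019,0,0,-76.2],[0.56,-0.524,0.019,0,0,-76.2],[0.56,-0.524,0.019,0,0,-76.2],[0.56,-0.524,0.019,0,0,-76.2],[0.56,-0.524,0.019,0,0,-76.2],[0.56,-0.524,0.019,0,0,-76.2],[0.56,-0.524,0.019,0,0,-76.2],[0.56,-0.524,0.019,0,0,-76.2],[0.56,-0.524,0.019,0,0,-76.2],[0.56,-0.524,0.019,0,0,-76.2],[0.56,-0.524,0.019,0,0,-76.2],[0.56,-0.524,0.019,0,0,-76.2],[0.56,-0.524,0.019,0,0,-76.2],[0.56,-0.524,0.019,0,0,-76.2],[0.56,-0.524,0.019,0,0,-76.2],[0.56,-0.524,0.019,0,0,-76.2]],
  ],
  grip=0.55,
)

```text
time: 2.25
tool_pos: [552.0, 119.2, 220.5]
tcp_rot: [180.0, 0.0, 96.1]
ft_force: [0.6, -0.1, 0.0]
finger_gap: 47.2
```

```bash
python3 - <<'E'
from h import *
st(); s=snap('wrist','w1')
E
```

```text
t 2.25 pos [552.  119.2 220.5] rot [180.    0.   96.1] F [ 0.6 -0.1  0. ] gap 47.20439614626886 q [ 7.   2.5 92.5 -0.  85.   0.8]
```

View pics/w1.png

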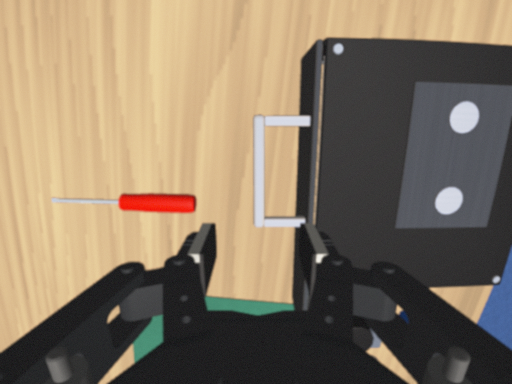

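The wrist view shows the bar from (259,117) to (259,225), with the fingers at the bottom of the picture. I'll check it against the top-view measurement.

```bash
python3 - <<'E'
from h import *
s=snap('wrist')
A=onz(s,259,115,84);B=onz(s,259,226,84);print(A,B,(A+B)/2,np.linalg.norm(A-B),np.degrees(np.arctan2((B-A)[0],(A-B)[1])))
c=proj(s,[552,121,84]);print(c)
print(onz(s,194,204,12),onz(s,300,300,0))
E
```

```text
[546.4402689  183.55649498  84.        ] [559.14724103  67.83788769  84.        ] [552.79375496 125.69719133  84.        ] 116.41418819880404 6.266499097273384
(np.float64(257.7369638031516), np.float64(177.93382909793564))
[472.97885669  58.17824776  12.        ] [641.32934541 -88.05207536   0.        ]
```

```bash
python3 - <<'E'
from h import *
print(delta([552.6,123.5,68],[180,0,96.2]))
E
```

```text
(array([0.004 , 0.0009, 0.1526]), array([ 0.02,  0.01, -0.05]))
```

Request:
move_arm(
  rows=[
    [[0.004,0.001,0.04,0,0,0],[0.004,0.001,0.08,0,0,0],[0.004,0.001,0.11,0,0,0],[0.004,0.001,0.13,0,0,0],[0.004,0.001,0.145,0,0,0],[0.004,0.001,0.153,0,0,0],[0.004,0.001,0.153,0,0,0]],
  ],
)

```text
time: 3.05
tool_pos: [552.3, 124.3, 66.7]
tcp_rot: [-179.9, 0.0, 96.2]
ft_force: [0.6, 0.0, 0.7]
finger_gap: 47.3
```

Request:
move_arm(
  rows=[
    [[0,0,0,0,0,0],[0,0,0,0,0,0],[0,0,0,0,0,0],[0,0,0,0,0,0],[0,0,0,0,0,0],[0,0,0,0,0,0]],
  ],
  grip=0,
  newtons=50,
)

```text
time: 3.65
tool_pos: [552.6, 124.6, 68.9]
tcp_rot: [-180.0, 0.0, 96.3]
ft_force: [-7.5, -0.9, 8.3]
finger_gap: 10.9
```

Request:
move_arm(
  rows=[
    [[0,-0.003,0,0,0,0],[0,-0.006,0,0,0,0],[0,-0.009,0,0,0,0],[0,-0.012,0,0,0,0],[0,-0.012,0,0,0,0]],
  ],
)

```text
time: 4.15
tool_pos: [547.4, 124.0, 69.1]
tcp_rot: [179.1, -0.0, 96.2]
ft_force: [34.3, 4.5, -22.5]
finger_gap: 10.8
```

The drawer is held: it stopped dead at 5 mm with 34 N. I'll release it and go to the knob. A half turn is certain to leave the 150° holding arc.

Request:
move_arm(
  rows=[
    [[0,0.007,0,0,0,0],[0,0.011,0,0,0,0]],
  ],
)

```text
time: 4.35
tool_pos: [552.7, 124.6, 68.9]
tcp_rot: [179.9, -0.0, 96.2]
ft_force: [-20.2, -2.5, 18.3]
finger_gap: 10.8
```

Request:
move_arm(
  rows=[
    [[0,0,0,0,0,0],[0,0,0,0,0,0],[0,0,0,0,0,0],[0,0,0,0,0,0],[0,0,-0.04,0,0,0],[0,0,-0.08,0,0,0],[0,0,-0.12,0,0,0],[0,0,-0.15,0,0,0],[0,0,-0.15,0,0,0]],
  ],
  grip=0.5,
)

```text
time: 5.25
tool_pos: [554.6, 124.9, 223.5]
tcp_rot: [179.5, -0.0, 96.2]
ft_force: [1.6, 0.1, 0.8]
finger_gap: 42.9
```

```bash
python3 - <<'E'
from h import *
st();print(delta([640,-36,220],[180,0,173]))
E
```

```text
t 5.25 pos [554.6 124.9 223.5] rot [179.5  -0.   96.2] F [1.6 0.1 0.8] gap 42.85754917119917 q [ 7.5  2.5 92.2  0.  84.8  1.3]
(array([-0.1693,  0.0674,  0.0041]), array([  0.47,   0.36, -76.75]))
```

Request:
move_arm(
  rows=[
    [[-0.169,0.067,0.004,0.4,0.3,-76.7],[-0.169,0.067,0.004,0.4,0.3,-76.7],[-0.169,0.067,0.004,0.4,0.3,-76.7],[-0.169,0.067,0.004,0.4,0.3,-76.7],[-0.169,0.067,0.004,0.4,0.3,-76.7],[-0.169,0.067,0.004,0.4,0.3,-76.7],[-0.169,0.067,0.004,0.4,0.3,-76.7],[-0.169,0.067,0.004,0.4,0.3,-76.7],[-0.169,0.067,0.004,0.4,0.3,-76.7],[-0.169,0.067,0.004,0.4,0.3,-76.7],[-0.169,0.067,0.004,0.4,0.3,-76.7],[-0.169,0.067,0.004,0.4,0.3,-76.7]],
  ],
  grip=1,
)

```text
time: 6.45
tool_pos: [636.5, -36.2, 212.8]
tcp_rot: [-179.9, -0.5, 172.7]
ft_force: [1.3, -0.5, 1.0]
finger_gap: 85.4
```

```bash
python3 - <<'E'
from h import *
st(); s=snap('wrist','w2'); print(proj(s,[670,-35,132]))
E
```

```text
t 6.45 pos [636.5 -36.2 212.8] rot [-179.9   -0.5  172.7] F [ 1.3 -0.5  1. ] gap 85.43400021702095 q [ -7.8  14.4  80.2  -0.1  85.9 -90.5]
(np.float64(264.28529803682625), np.float64(233.89489286769046))
```

View pics/w2.png

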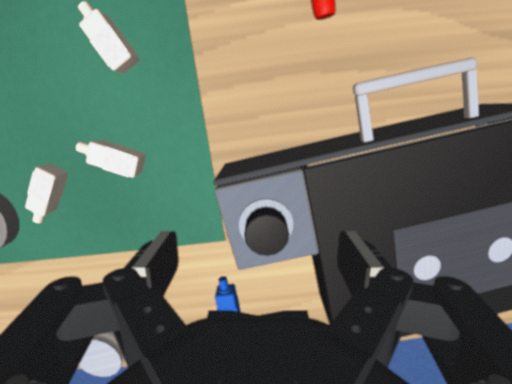

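```bash
python3 - <<'E'
from h import *
s=snap('wrist'); p=onz(s,267,230,132);print(p, onz(s,288,230,132)-p)
print(delta([p[0],p[1],116],[180,0,173]))
E
```

```text
[666.79516622 -32.23001859 132.        ] [ 2.2888315  18.02676334  0.        ]
(array([-0.0302,  0.0079,  0.0968]), array([-0.12, -0.46, -0.18]))
```

Request:
move_arm(
  rows=[
    [[-0.031,0.007,0.02,0,0,0],[-0.031,0.007,0.05,0,0,0],[-0.031,0.007,0.075,0,0,0],[-0.031,0.007,0.09,0,0,0],[-0.031,0.007,0.096,0,0,0],[-0.031,0.007,0.096,0,0,0]],
  ],
)

```text
time: 7.15
tool_pos: [667.2, -33.2, 116.7]
tcp_rot: [-179.9, -0.5, 172.9]
ft_force: [-0.1, 0.6, -0.4]
finger_gap: 85.6
```

Request:
move_arm(
  rows=[
    [[0,0,0,0,0,0],[0,0,0,0,0,0],[0,0,0,0,0,0],[0,0,0,0,0,0],[0,0,0,0,0,0],[0,0,0,0,0,0]],
  ],
  grip=0,
  newtons=60,
)

```text
time: 7.75
tool_pos: [668.4, -32.7, 118.9]
tcp_rot: [-179.9, -0.3, 173.0]
ft_force: [-2.2, 2.5, 5.9]
finger_gap: 38.3
```

Request:
move_arm(
  rows=[
    [[0,0,0,0,0,8],[0,0,0,0,0,16],[0,0,0,0,0,24],[0,0,0,0,0,32],[0,0,0,0,0,40],[0,0,0,0,0,48],[0,0,0,0,0,56],[0,0,0,0,0,64],[0,0,0,0,0,72],[0,0,0,0,0,80],[0,0,0,0,0,88],[0,0,0,0,0,88]],
  ],
)

```text
time: 8.95
tool_pos: [672.1, -29.5, 119.0]
tcp_rot: [179.9, -0.2, 84.8]
ft_force: [19.8, 13.7, -6.6]
finger_gap: 38.1
```

Request:
move_arm(
  rows=[
    [[0,0,0,0,0,8],[0,0,0,0,0,16],[0,0,0,0,0,24],[0,0,0,0,0,32],[0,0,0,0,0,40],[0,0,0,0,0,48],[0,0,0,0,0,56],[0,0,0,0,0,64],[0,0,0,0,0,72],[0,0,0,0,0,80],[0,0,0,0,0,88],[0,0,0,0,0,88]],
  ],
)

```text
time: 10.15
tool_pos: [675.4, -33.3, 119.2]
tcp_rot: [179.9, -0.6, -3.4]
ft_force: [38.8, 0.3, -18.9]
finger_gap: 37.9
```

Request:
move_arm(
  rows=[
    [[0,0,0,0,0,0],[0,0,0,0,0,0],[0,0,0,0,0,0],[0,0,0,0,0,0],[0,0,0,0,0,0],[0,0,-0.04,0,0,0],[0,0,-0.08,0,0,0],[0,0,-0.1,0,0,0],[0,0,-0.1,0,0,0]],
  ],
  grip=1,
)

```text
time: 11.05
tool_pos: [670.6, -33.4, 222.6]
tcp_rot: [179.9, -0.0, -3.1]
ft_force: [0.8, 0.7, -0.0]
finger_gap: 85.2
```

```bash
python3 - <<'E'
from h import *
st();print(delta([552.6,123.7,220],[180,0,96.2]))
E
```

```text
t 11.05 pos [670.6 -33.4 222.6] rot [179.9  -0.   -3.1] F [ 0.8  0.7 -0. ] gap 85.2315425280843 q [-7.2 18.9 73.8 -0.1 87.3 85.9]
(array([-0.1263, -0.1506,  0.0023]), array([  0.1 ,   0.1 , -99.26]))
```

Request:
move_arm(
  rows=[
    [[-0.126,-0.151,0.002,0,0,-99.3],[-0.126,-0.151,0.002,0,0,-99.3],[-0.126,-0.151,0.002,0,0,-99.3],[-0.126,-0.151,0.002,0,0,-99.3],[-0.126,-0.151,0.002,0,0,-99.3],[-0.126,-0.151,0.002,0,0,-99.3],[-0.126,-0.151,0.002,0,0,-99.3],[-0.126,-0.151,0.002,0,0,-99.3],[-0.126,-0.151,0.002,0,0,-99.3],[-0.126,-0.151,0.002,0,0,-99.3],[-0.126,-0.151,0.002,0,0,-99.3],[-0.126,-0.151,0.002,0,0,-99.3],[-0.126,-0.151,0.002,0,0,-99.3],[-0.126,-0.151,0.002,0,0,-99.3]],
  ],
  grip=0.5,
)

```text
time: 12.45
tool_pos: [550.1, 124.4, 215.0]
tcp_rot: [-179.5, 0.0, 96.1]
ft_force: [0.5, 0.9, 0.5]
finger_gap: 42.3
```

```bash
python3 - <<'E'
from h import *
st();print(delta([552.8,123.7,68],[180,0,96.2]))
E
```

```text
t 12.45 pos [550.1 124.4 215. ] rot [-179.5    0.    96.1] F [0.5 0.9 0.5] gap 42.335268901911206 q [ 7.5  3.1 92.4 -0.  85.   1.4]
(array([-0.0009,  0.0039,  0.147 ]), array([-0.53,  0.02, -0.11]))
```

Request:
move_arm(
  rows=[
    [[0,0,0.04,0,0,0],[0,0,0.08,0,0,0],[0,0,0.11,0,0,0],[0,0,0.13,0,0,0],[0,0,0.145,0,0,0],[0,0,0.151,0,0,0],[0,0,0.151,0,0,0]],
  ],
)

```text
time: 13.15
tool_pos: [549.0, 124.2, 64.3]
tcp_rot: [-179.5, 0.0, 96.2]
ft_force: [-0.0, -0.5, -0.4]
finger_gap: 42.5
```

Request:
move_arm(
  rows=[
    [[0,0,0,0,0,0],[0,0,0,0,0,0],[0,0,0,0,0,0],[0,0,0,0,0,0],[0,0,0,0,0,0],[0,-0.004,0,0,0,0],[0,-0.008,0,0,0,0],[0,-0.012,0,0,0,0],[0,-0.016,0,0,0,0],[0,-0.02,0,0,0,0]],
  ],
  grip=0,
  newtons=50,
)

```text
time: 14.15
tool_pos: [530.8, 122.3, 66.6]
tcp_rot: [-179.7, 0.0, 96.2]
ft_force: [2.9, -0.4, 5.3]
finger_gap: 11.0
```

It's free. I'll pull it all the way out.

Request:
move_arm(
  rows=[
    [[0,-0.015,0,0,0,0],[0,-0.03,0,0,0,0],[0,-0.045,0,0,0,0],[0,-0.06,0,0,0,0],[0,-0.075,0,0,0,0],[0,-0.09,0,0,0,0],[0,-0.105,0,0,0,0],[0,-0.115,0,0,0,0],[0,-0.122,0,0,0,0],[0,-0.127,0,0,0,0],[0,-0.13,0,0,0,0],[0,-0.132,0,0,0,0],[0,-0.132,0,0,0,0]],
  ],
)

```text
time: 15.45
tool_pos: [403.2, 108.3, 66.7]
tcp_rot: [179.8, -0.0, 96.2]
ft_force: [32.2, 6.2, -25.3]
finger_gap: 11.0
```

```bash
python3 - <<'E'
from h import *
st();s=snap('top','t2');im=s['color'][:,:,::-1]
cv2.imwrite('pics/cropt2.png',cv2.resize(im[100:300,140:390],None,fx=3,fy=3,interpolation=cv2.INTER_CUBIC))
E
```

```text
t 15.45 pos [403.2 108.3  66.7] rot [179.8  -0.   96.2] F [ 32.2   6.2 -25.3] gap 10.972752872810698 q [  8.  -12.9 123.7   0.   68.9   1.8]
```

View pics/cropt2.png

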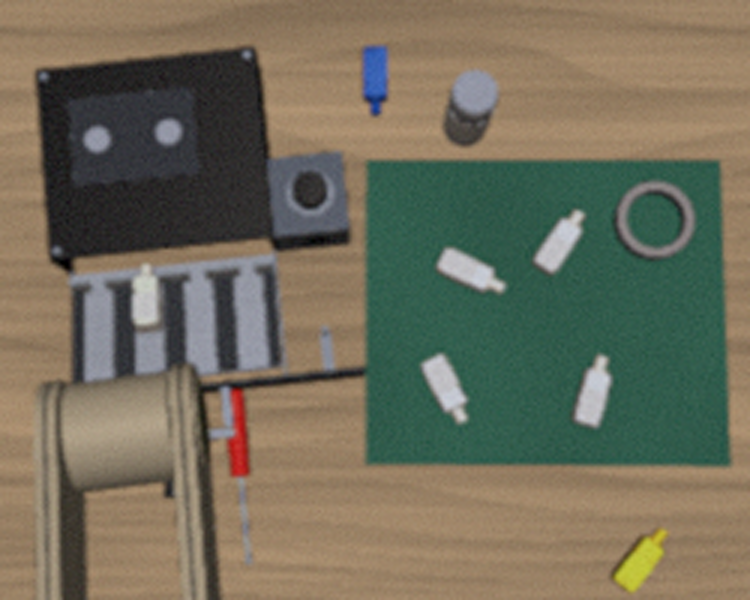

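The drawer is fully out (32 N at the end stop). One empty shows, in the third chute from the right at crop (146,300); the other chutes look empty. I'll release the handle and view it with the wrist camera.

Request:
move_arm(
  rows=[
    [[0,0.003,0,0,0,0],[0,0.003,0,0,0,0]],
  ],
)

```text
time: 15.7
tool_pos: [403.3, 108.4, 66.6]
tcp_rot: [-179.8, -0.0, 96.2]
ft_force: [10.2, 2.4, -2.7]
finger_gap: 11.1
```

Request:
move_arm(
  rows=[
    [[0,0,0,0,0,0],[0,0,0,0,0,0],[0,0,0,0,0,0],[0,0,0,0,0,0],[0,0,-0.05,0,0,0],[0,0,-0.1,0,0,0],[0,0,-0.15,0,0,0],[0,0.05,-0.18,0,0,0],[0,0.09,-0.18,0,0,0],[0,0.09,-0.18,0,0,0],[0,0.09,-0.18,0,0,0]],
  ],
  grip=0.5,
)

```text
time: 16.8
tool_pos: [492.0, 117.9, 243.7]
tcp_rot: [-179.3, 0.0, 96.2]
ft_force: [-0.1, -0.2, -0.8]
finger_gap: 42.8
```

```bash
python3 - <<'E'
from h import *
st();s=snap('wrist','w3')
E
```

```text
t 16.8 pos [492.  117.9 243.7] rot [-179.3    0.    96.2] F [-0.1 -0.2 -0.8] gap 42.79569772623058 q [ 7.7 -6.7 99.  -0.  88.3  1.4]
```

View pics/w3.png

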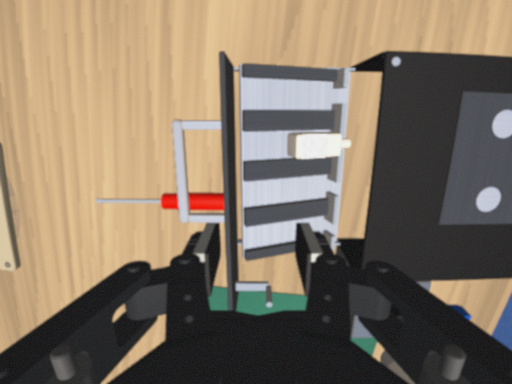

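```bash
python3 - <<'E'
from h import *
a=cv2.imread('pics/w3.png');b=cv2.imread('pics/t2.png')
cv2.imwrite('pics/w3c.png',cv2.resize(a[45:320,215:375],None,fx=3,fy=2.15,interpolation=cv2.INTER_CUBIC) if 0 else cv2.resize(a[45:265,215:405],None,fx=2.7,fy=2.7,interpolation=cv2.INTER_CUBIC))
cv2.imwrite('pics/t2c.png',cv2.resize(b[180:235,155:245],None,fx=8,fy=8,interpolation=cv2.INTER_CUBIC))
E
```

```text
(no output)
```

View pics/w3c.png

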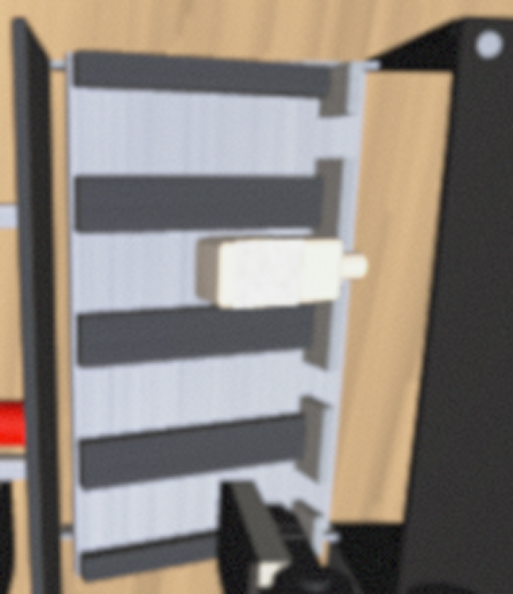

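View pics/t2c.png

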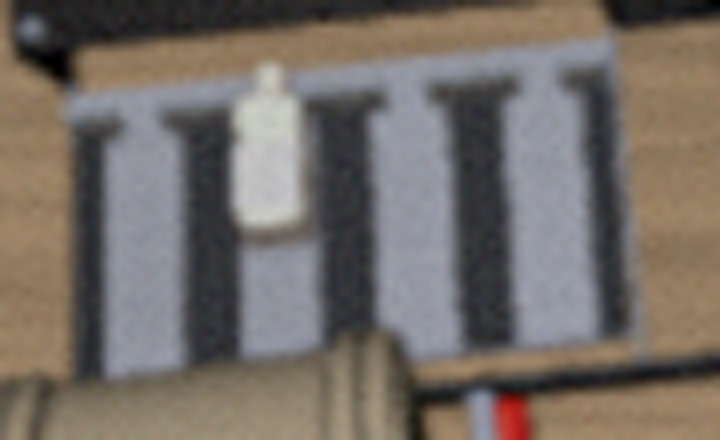

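```bash
cat >> h.py <<'E'
def tri(s1,p1,s2,p2):
    o1,d1=ray(s1,*p1);o2,d2=ray(s2,*p2)
    d1=d1/np.linalg.norm(d1);d2=d2/np.linalg.norm(d2)
    A=np.array([d1,-d2]).T;k=np.linalg.lstsq(A,o2-o1,rcond=None)[0]
    a=o1+k[0]*d1;b=o2+k[1]*d2;return (a+b)/2,np.linalg.norm(a-b)
E
python3 - <<'E'
from h import *
w=snap('wrist');t=snap('top')
W=lambda x,y:(215+x/2.7-.3,45+y/2.7-.3);T=lambda x,y:(155+x/8-.4,180+y/8-.4)
for n,a,b in [('tip',(364,266),(268,65)),('dl',(340,238),(236,100)),('dr',(340,298),(300,97)),('ul',(222,240),(236,224)),('ur',(218,307),(300,227)),('plate/ left top',(365,62),(68,96)),
 ('slot2 fr',(303,340),(378,120)),('ridge23 upR',(78,365),(376,345)),]:
    p,e=tri(w,W(*a),t,T(*b));print(n,p.round(1),round(e,1))
E
```

```text
tip [603.6 159.2  30.2] 1.1
dl [586.9 171.2  39.5] 1.0
dr [589.1 143.7  44.2] 2.4
ul [530.1 165.6  64.4] 1.4
ur [530.  137.8  70.3] 1.9
plate/ left top [594.1 252.9   3.3] 0.4
slot2 fr [585.1 115.    6.9] 3.9
ridge23 upR [477.  105.3  70.3] 5.4
```

```bash
python3 - <<'E'
from h import *
st();print(delta([543,153,170],[180,0,-173.8]))
E
```

```text
t 16.95 pos [491.2 118.  245.2] rot [-179.5    0.    96.2] F [-0.7  0.6  0.1] gap 42.61926683812199 q [ 7.7 -7.  99.2 -0.  88.3  1.4]
(array([0.0292, 0.0559, 0.0747]), array([ -0.39,  -0.37, -89.95]))
```

Request:
move_arm(
  rows=[
    [[0.029,0.056,0.075,-0.3,-0.3,-90],[0.029,0.056,0.075,-0.3,-0.3,-90],[0.029,0.056,0.075,-0.3,-0.3,-90],[0.029,0.056,0.075,-0.3,-0.3,-90],[0.029,0.056,0.075,-0.3,-0.3,-90],[0.029,0.056,0.075,-0.3,-0.3,-90],[0.029,0.056,0.075,-0.3,-0.3,-90],[0.029,0.056,0.075,-0.3,-0.3,-90],[0.029,0.056,0.075,-0.3,-0.3,-90],[0.029,0.056,0.075,-0.3,-0.3,-90],[0.029,0.056,0.075,-0.3,-0.3,-90],[0.029,0.056,0.075,-0.3,-0.3,-90],[0.029,0.056,0.075,-0.3,-0.3,-90],[0.029,0.056,0.075,-0.3,-0.3,-90],[0.029,0.056,0.075,-0.3,-0.3,-90]],
  ],
  grip=0.6,
)

```text
time: 18.45
tool_pos: [544.0, 152.9, 170.0]
tcp_rot: [-180.0, -0.1, -173.8]
ft_force: [0.1, -0.2, -0.4]
finger_gap: 51.2
```

```bash
python3 - <<'E'
from h import *
st();s=snap('wrist','w4');print(delta([543,153,54],[180,0,-173.8]))
print(proj(s,[530,151.6,67]),proj(s,[588,157.4,42]),onz(s,256,192,1))
E
```

```text
t 18.45 pos [544.  152.9 170. ] rot [-1.800e+02 -1.000e-01 -1.738e+02] F [ 0.1 -0.2 -0.4] gap 51.19032373546731 q [ 10.5   4.6  95.7  -0.   79.8 -85.7]
(array([0.0008, 0.0003, 0.1159]), array([-0.01, -0.07, -0.  ]))
(np.float64(258.0912641577734), np.float64(174.48789738592112)) (np.float64(257.49498087365725), np.float64(223.2750745909059)) [566.64259959 153.34660331   1.        ]
```

View pics/w4.png

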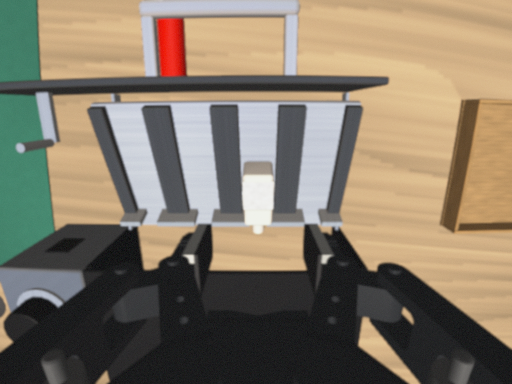

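The wrist view shows the empty at (258,200), centred between the fingers, and the other three chutes are clear. I'll go down to it.

Request:
move_arm(
  rows=[
    [[0,0,0.04,0,0,0],[0,0,0.075,0,0,0],[0,0,0.1,0,0,0],[0,0,0.112,0,0,0],[0,0,0.116,0,0,0],[0,0,0.116,0,0,0]],
  ],
)

```text
time: 19.1
tool_pos: [544.2, 152.9, 54.2]
tcp_rot: [-180.0, -0.1, -173.8]
ft_force: [-0.4, -0.9, 0.4]
finger_gap: 51.3
```

Request:
move_arm(
  rows=[
    [[0,0,0,0,0,0],[0,0,0,0,0,0],[0,0,0,0,0,0],[0,0,0,0,0,0],[0,0,0,0,0,0]],
  ],
  grip=0,
  newtons=35,
)

```text
time: 19.6
tool_pos: [545.4, 153.1, 55.8]
tcp_rot: [180.0, 0.1, -173.8]
ft_force: [-0.7, -0.3, 6.3]
finger_gap: 27.2
```

Request:
move_arm(
  rows=[
    [[0,0,-0.04,0,0,0],[0,0,-0.08,0,0,0],[0,0,-0.12,0,0,0],[0,0.04,-0.12,0,0,0],[0.01,0.08,-0.12,0,0,0],[0.01,0.12,-0.12,0,0,0],[0.02,0.16,-0.12,0,0,0],[0.02,0.2,-0.12,0,0,0],[0.023,0.24,-0.12,0,0,0],[0.023,0.27,-0.12,0,0,0],[0.023,0.29,-0.12,0,0,0],[0.023,0.298,-0.12,0,0,0],[0.023,0.298,-0.12,0,0,0]],
  ],
)

```text
time: 20.9
tool_pos: [488.5, 447.3, 173.8]
tcp_rot: [-180.0, -0.1, -173.7]
ft_force: [1.5, -0.5, -0.2]
finger_gap: 27.3
```

```bash
python3 - <<'E'
from h import *
st();s=snap('wrist','w5');print(delta([490,447,50],[180,0,-173.8]))
E
```

```text
t 20.9 pos [488.5 447.3 173.8] rot [-1.800e+02 -1.000e-01 -1.737e+02] F [ 1.5 -0.5 -0.2] gap 27.25616330127268 q [ 38.   19.1  78.7   0.   82.3 -58.3]
(array([-0.0014,  0.0007,  0.1238]), array([-0.04, -0.08,  0.07]))
```

View pics/w5.png

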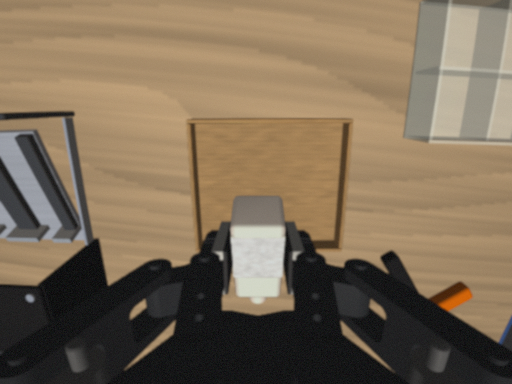

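```bash
python3 - <<'E'
from h import *
s=snap('wrist')
for p in [(190,120),(351,120),(341,246),(197,246)]: print(onz(s,*p,28).round(0))
E
```

```text
[436. 372.  28.]
[418. 533.  28.]
[558. 551.  28.]
[577. 386.  28.]
```

Request:
move_arm(
  rows=[
    [[0,0,0.04,0,0,0],[0,0,0.08,0,0,0],[0,0,0.105,0,0,0],[0,0,0.117,0,0,0],[0,0,0.122,0,0,0],[0,0,0.122,0,0,0]],
  ],
)

```text
time: 21.6
tool_pos: [489.3, 446.3, 52.5]
tcp_rot: [180.0, -0.0, -173.8]
ft_force: [0.5, 0.4, -0.8]
finger_gap: 27.3
```

Request:
move_arm(
  rows=[
    [[0,0,0,0,0,0],[0,0,0,0,0,0],[0,0,0,0,0,0],[0,0,0,0,0,0],[0,0,-0.04,0,0,0],[0,0,-0.08,0,0,0],[0,0,-0.12,0,0,0],[0,0,-0.16,0,0,0]],
  ],
  grip=0.5,
)

```text
time: 22.4
tool_pos: [488.7, 446.6, 213.6]
tcp_rot: [-180.0, -0.1, -173.7]
ft_force: [1.5, 0.7, -0.6]
finger_gap: 42.7
```

```bash
python3 - <<'E'
from h import *
st();s=snap('wrist','w6')
t=snap('top','t3');im=t['color'][:,:,::-1]
cv2.imwrite('pics/cropt3.png',cv2.resize(im[100:260,60:400],None,fx=2.3,fy=2.3,interpolation=cv2.INTER_CUBIC))
E
```

```text
t 22.4 pos [488.7 446.6 213.6] rot [-1.800e+02 -1.000e-01 -1.737e+02] F [ 1.5  0.7 -0.6] gap 42.68917097226998 q [ 38.   17.7  76.2   0.   86.1 -58.3]
```

View pics/w6.png

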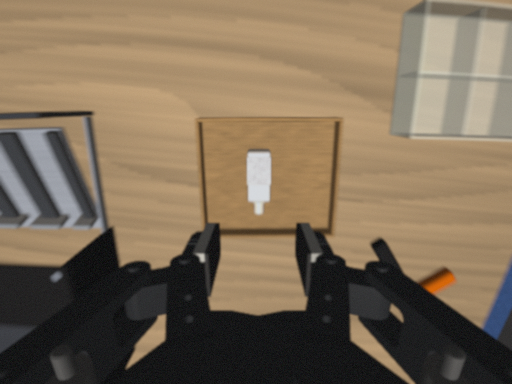

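View pics/cropt3.png

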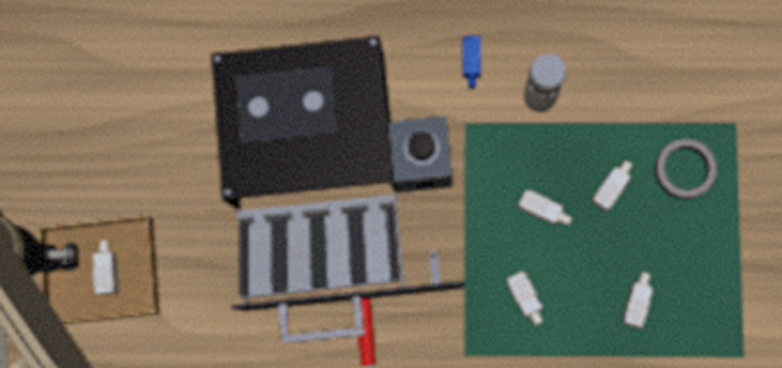

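The empty lies in the tray at wrist (258,180) and all four chutes are clear. Next I'll measure the four cartridges on the mat.

```bash
cat >> h.py <<'E'
def carts(s,box=None,zt=30,thr=120):
    """white blobs on mat -> list of (body centre xy, yaw of neck dir, length)"""
    c=s['color'].astype(int)
    m=((c.min(2)>thr)&(c.max(2)-c.min(2)<60)).astype(np.uint8)
    if box: b=np.zeros_like(m);b[box[1]:box[3],box[0]:box[2]]=1;m*=b
    n,l,stt,ce=cv2.connectedComponentsWithStats(m);out=[]
    for i in range(1,n):
        if stt[i,4]<60: continue
        v,u=np.nonzero(l==i)
        P=np.array([onz(s,a,b,zt)[:2] for a,b in zip(u,v)])
        mu=P.mean(0);w,V=np.linalg.eigh(np.cov((P-mu).T));d=V[:,1];q=(P-mu)@d
        if (q**3).mean()<0: d=-d;q=-q
        e=np.array([-d[1],d[0]]);pq=(P-mu)@e
        tip=np.percentile(q,99.5);tail=np.percentile(q,.5)
        out.append(dict(c=(mu+d*(tip-49)).round(1),c2=(mu+d*(tail+31)).round(1),yaw=round(float(np.degrees(np.arctan2(d[1],d[0]))),1),L=round(tip-tail,1),W=round(np.ptp(pq),1),px=ce[i].round(0),n=stt[i,4]))
    return out
E
python3 - <<'E'
from h import *
s=snap('top')
for o in carts(s,(262,153,383,256)): print(o)
E
```

```text
{'c': array([ 652.1, -432.9]), 'c2': array([ 649.7, -433.7]), 'yaw': 17.2, 'L': np.float64(82.6), 'W': np.float64(81.8), 'px': array([358., 173.]), 'n': np.int32(122)}
{'c': array([ 626.2, -316.7]), 'c2': array([ 628.1, -318. ]), 'yaw': -34.0, 'L': np.float64(77.6), 'W': np.float64(29.6), 'px': array([326., 180.]), 'n': np.int32(169)}
{'c': array([ 601.1, -209. ]), 'c2': array([ 599.9, -211.4]), 'yaw': -116.4, 'L': np.float64(77.3), 'W': np.float64(29.9), 'px': array([296., 190.]), 'n': np.int32(173)}
{'c': array([ 470.1, -184.7]), 'c2': array([ 468.1, -185.7]), 'yaw': -153.1, 'L': np.float64(77.7), 'W': np.float64(30.9), 'px': array([288., 228.]), 'n': np.int32(183)}
{'c': array([ 451.5, -354.1]), 'c2': array([ 453.6, -354.7]), 'yaw': -15.1, 'L': np.float64(77.8), 'W': np.float64(29.5), 'px': array([338., 231.]), 'n': np.int32(179)}
```

```bash
python3 - <<'E'
from h import *
print(delta([469,-185,200],[180,0,27]))
E
```

```text
(array([ 0.0907, -0.6272,  0.0139]), array([  0.53,  -0.26, 159.25]))
```

Request:
move_arm(
  rows=[
    [[0.091,-0.627,0.014,0,0,159.2],[0.091,-0.627,0.014,0,0,159.2],[0.091,-0.627,0.014,0,0,159.2],[0.091,-0.627,0.014,0,0,159.2],[0.091,-0.627,0.014,0,0,159.2],[0.091,-0.627,0.014,0,0,159.2],[0.091,-0.627,0.014,0,0,159.2],[0.091,-0.627,0.014,0,0,159.2],[0.091,-0.627,0.014,0,0,159.2],[0.091,-0.627,0.014,0,0,159.2],[0.091,-0.627,0.014,0,0,159.2],[0.091,-0.627,0.014,0,0,159.2],[0.091,-0.627,0.014,0,0,159.2],[0.091,-0.627,0.014,0,0,159.2],[0.091,-0.627,0.014,0,0,159.2],[0.091,-0.627,0.014,0,0,159.2],[0.091,-0.627,0.014,0,0,159.2],[0.091,-0.627,0.014,0,0,159.2],[0.091,-0.627,0.014,0,0,159.2],[0.091,-0.627,0.014,0,0,159.2]],
  ],
  grip=0.7,
)

```text
time: 24.55
tool_pos: [465.9, -186.2, 196.8]
tcp_rot: [-179.9, 0.1, 27.0]
ft_force: [-1.3, 1.0, 0.2]
finger_gap: 59.9
```

```bash
python3 - <<'E'
from h import *
st();s=snap('wrist','w7')
for o in carts(s,(0,0,512,230)): print(o)
E
```

```text
t 24.55 pos [ 465.9 -186.2  196.8] rot [-1.799e+02  1.000e-01  2.700e+01] F [-1.3  1.   0.2] gap 59.92692757823394 q [-2.760e+01 -6.400e+00  1.036e+02 -1.000e-01  8.290e+01  3.540e+01]
{'c': array([499.2,  85.2]), 'c2': array([515.1,  49. ]), 'yaw': 113.7, 'L': np.float64(119.5), 'W': np.float64(78.1), 'px': array([54., 31.]), 'n': np.int32(3768)}
{'c': array([524.6,  -3.7]), 'c2': array([538.3,  -2.2]), 'yaw': -173.7, 'L': np.float64(93.7), 'W': np.float64(4.8), 'px': array([126.,  45.]), 'n': np.int32(431)}
{'c': array([ 600.1, -208.3]), 'c2': array([ 599.1, -210.2]), 'yaw': -117.3, 'L': np.float64(77.8), 'W': np.float64(30.4), 'px': array([338.,  74.]), 'n': np.int32(1931)}
{'c': array([564.4, -21.4]), 'c2': array([496. , -25.6]), 'yaw': -176.5, 'L': np.float64(11.5), 'W': np.float64(10.7), 'px': array([142.,  57.]), 'n': np.int32(102)}
{'c': array([522.3, -41.4]), 'c2': array([490.9, -44.5]), 'yaw': -174.3, 'L': np.float64(48.5), 'W': np.float64(15.2), 'px': array([151.,  88.]), 'n': np.int32(622)}
{'c': array([ 622.6, -313.5]), 'c2': array([ 627.4, -316.6]), 'yaw': -32.8, 'L': n
[... 228 characters left out ...]
4.]), 'n': np.int32(621)}
{'c': array([ 646.5, -398.2]), 'c2': array([ 645.2, -399.3]), 'yaw': -140.8, 'L': np.float64(78.3), 'W': np.float64(31.1), 'px': array([497., 124.]), 'n': np.int32(577)}
{'c': array([ 471. , -183.6]), 'c2': array([ 468.2, -185.1]), 'yaw': -152.5, 'L': np.float64(76.8), 'W': np.float64(30.1), 'px': array([258., 172.]), 'n': np.int32(1532)}
{'c': array([324.2,  32.6]), 'c2': array([333.1,  33.6]), 'yaw': -173.5, 'L': np.float64(88.9), 'W': np.float64(7.3), 'px': array([ 43., 196.]), 'n': np.int32(361)}
{'c': array([ 511.1, -367. ]), 'c2': array([ 471.9, -350.1]), 'yaw': 156.7, 'L': np.float64(37.3), 'W': np.float64(22.9), 'px': array([389., 221.]), 'n': np.int32(319)}
```

View pics/w7.png

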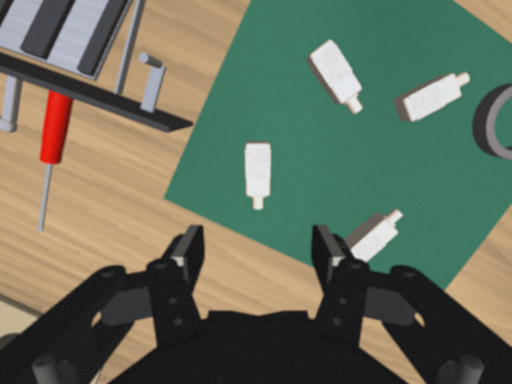

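Request:
move_arm(
  rows=[
    [[0,0,0.04,0,0,0],[0,0,0.08,0,0,0],[0,0,0.12,0,0,0],[0,0,0.12,0,0,0]],
  ],
)

```text
time: 25.0
tool_pos: [461.5, -184.1, 71.6]
tcp_rot: [-179.4, 0.5, 27.2]
ft_force: [-0.7, 1.2, -0.6]
finger_gap: 59.7
```

```bash
python3 - <<'E'
from h import *
st();print(delta([469,-184.8,20],[180,0,27.4]))
E
```

```text
t 25.0 pos [ 461.5 -184.1   71.6] rot [-179.4    0.5   27.2] F [-0.7  1.2 -0.6] gap 59.74607847445871 q [-2.760e+01  9.000e-01  1.104e+02 -1.000e-01  6.940e+01  3.520e+01]
(array([0.0067, 0.0046, 0.0515]), array([-0.57,  0.47, -0.22]))
```

Request:
move_arm(
  rows=[
    [[0,0,0,0,0,0],[0,0,0,0,0,0],[0,0,0,0,0,0]],
  ],
)

```text
time: 25.3
tool_pos: [468.2, -187.6, 80.8]
tcp_rot: [179.8, -0.1, 27.1]
ft_force: [0.8, 0.3, 0.4]
finger_gap: 60.0
```

```bash
python3 - <<'E'
from h import *
st();print(delta([469,-184.8,20],[180,0,27.4]))
E
```

```text
t 25.3 pos [ 468.2 -187.6   80.8] rot [ 1.798e+02 -1.000e-01  2.710e+01] F [0.8 0.3 0.4] gap 60.04538437408202 q [-2.760e+01  4.000e-01  1.098e+02 -1.000e-01  6.950e+01  3.530e+01]
(array([ 0.0019, -0.0023,  0.0608]), array([ 0.19, -0.07, -0.33]))
```

Request:
move_arm(
  rows=[
    [[0.001,-0.002,0.02,0,0,0],[0.001,-0.002,0.04,0,0,0],[0.001,-0.002,0.053,0,0,0],[0.001,-0.002,0.06,0,0,0],[0.001,-0.002,0.06,0,0,0],[0.001,-0.002,0.06,0,0,0]],
  ],
)

```text
time: 25.9
tool_pos: [466.9, -184.7, 18.9]
tcp_rot: [180.0, 0.0, 27.0]
ft_force: [-0.4, -0.3, 0.2]
finger_gap: 59.8
```

Request:
move_arm(
  rows=[
    [[0,0,0,0,0,0],[0,0,0,0,0,0],[0,0,0,0,0,0],[0,0,0,0,0,0],[0,0,0,0,0,0],[0,0,0,0,0,0]],
  ],
  grip=0,
  newtons=35,
)

```text
time: 26.5
tool_pos: [467.0, -184.8, 19.0]
tcp_rot: [179.9, 0.0, 27.0]
ft_force: [-0.4, 0.1, 6.8]
finger_gap: 27.1
```

```bash
python3 - <<'E'
from h import *
st();snap('side','s8');snap('wrist','w8')
E
```

```text
t 26.5 pos [ 467.  -184.8   19. ] rot [179.9   0.   27. ] F [-0.4  0.1  6.8] gap 27.129424025728067 q [-2.740e+01  5.700e+00  1.117e+02 -1.000e-01  6.250e+01  3.560e+01]
```

View pics/w8.png

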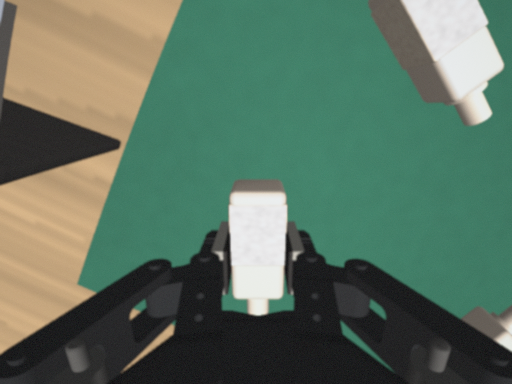

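```bash
cat >> h.py <<'E'
th=np.radians(6.2);EX=np.array([np.cos(th),np.sin(th),0]);EY=np.array([-np.sin(th),np.cos(th),0]);EZ=np.array([0,0,1.])
a20=np.radians(20);D=np.cos(a20)*EX-np.sin(a20)*EZ;N=np.sin(a20)*EX+np.cos(a20)*EZ
FOOT3=np.array([600.5,158.7,25.5])
def foot(k): return FOOT3+(k-3)*58*EY
def chute(k,opt,s=38,lift=3,off=4):
    c=foot(k)-49*D-s*D+lift*N
    x=D if opt=='A' else -D
    z=-N; y=np.cross(z,x)
    R=Ro.from_matrix(np.array([x,y,z]).T)
    return c+off*N,R
def dchute(k,opt,**kw):
    p,R=chute(k,opt,**kw);s=sensors.sense();R0=Ro.from_euler('xyz',s['tcp_rot'],degrees=True)
    print('target',p.round(1),R.as_euler('xyz',degrees=True).round(1),'shift',(R0.inv().apply(p-np.array(s['tool_pos']))/1000).round(4),'rot',(R0.inv()*R).as_rotvec(degrees=True).round(2))
E
echo
```

Request:
move_arm(
  rows=[
    [[0,0,-0.04,0,0,0],[0,0,-0.08,0,0,0],[0,0,-0.12,0,0,0],[0,0,-0.16,0,0,0],[0,0,-0.19,0,0,0],[0,0,-0.2,0,0,0],[0,0,-0.2,0,0,0]],
  ],
)

```text
time: 27.3
tool_pos: [467.4, -184.7, 219.5]
tcp_rot: [179.9, -0.0, 27.0]
ft_force: [0.5, 0.1, -0.1]
finger_gap: 27.1
```

```bash
python3 - <<'E'
from h import *
st();dchute(4,'B',lift=90)
E
```

```text
t 27.3 pos [ 467.4 -184.7  219.5] rot [179.9  -0.   27. ] F [ 0.5  0.1 -0.1] gap 27.123829426352515 q [-2.740e+01 -7.300e+00  1.021e+02 -1.000e-01  8.510e+01  3.560e+01]
target [544.9 211.  143.6] [ 180.   -20.  -173.8] shift [ 0.249  -0.3174  0.0753] rot [  27.74    5.25 -156.98]
```

Request:
move_arm(
  rows=[
    [[0.265,-0.311,0.028,27.7,5.3,-157],[0.265,-0.311,0.028,27.7,5.3,-157],[0.265,-0.311,0.028,27.7,5.3,-157],[0.265,-0.311,0.028,27.7,5.3,-157],[0.265,-0.311,0.028,27.7,5.3,-157],[0.265,-0.311,0.028,27.7,5.3,-157],[0.265,-0.311,0.028,27.7,5.3,-157],[0.265,-0.311,0.028,27.7,5.3,-157],[0.265,-0.311,0.028,27.7,5.3,-157],[0.265,-0.311,0.028,27.7,5.3,-157],[0.265,-0.311,0.028,27.7,5.3,-157],[0.265,-0.311,0.028,27.7,5.3,-157],[0.265,-0.311,0.028,27.7,5.3,-157],[0.265,-0.311,0.028,27.7,5.3,-157],[0.265,-0.311,0.028,27.7,5.3,-157],[0.265,-0.311,0.028,27.7,5.3,-157],[0.265,-0.311,0.028,27.7,5.3,-157],[0.265,-0.311,0.028,27.7,5.3,-157],[0.265,-0.311,0.028,27.7,5.3,-157],[0.265,-0.311,0.028,27.7,5.3,-157]],
  ],
)

```text
time: 29.3
tool_pos: [559.8, 213.3, 186.5]
tcp_rot: [179.9, -20.4, -173.6]
ft_force: [-0.3, 0.3, -0.0]
finger_gap: 27.1
```

Request:
move_arm(
  rows=[
    [[0,0,0,0,0,0],[0,0,0,0,0,0],[0,0,0,0,0,0]],
  ],
)

```text
time: 29.6
tool_pos: [561.0, 212.9, 189.4]
tcp_rot: [179.9, -20.1, -173.8]
ft_force: [0.7, 0.3, 0.3]
finger_gap: 27.4
```

```bash
python3 - <<'E'
from h import *
st();dchute(4,'B',lift=30);s=snap('wrist','w9')
E
```

```text
t 29.6 pos [561.  212.9 189.4] rot [ 179.9  -20.1 -173.8] F [0.7 0.3 0.3] gap 27.38933467534201 q [ 14.2  28.1  67.9   3.  103.9 -81.8]
target [524.5 208.8  87.2] [ 180.   -20.  -173.8] shift [-0.0007 -0.0004  0.1086] rot [ 0.14 -0.14 -0.04]
```

View pics/w9.png

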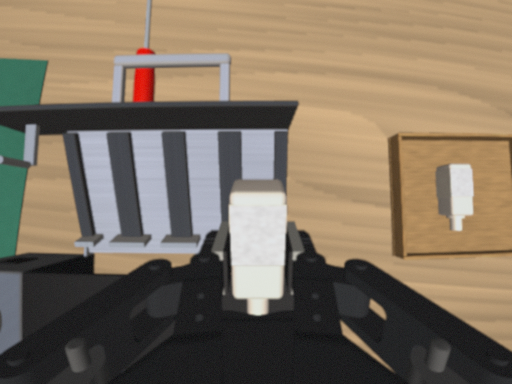

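Chute 4 appears at column 243–274 (centre 258), in line with the held cartridge at 258. I'll lower it.

Request:
move_arm(
  rows=[
    [[0,0,0.035,0,0,0],[0,0,0.07,0,0,0],[0,0,0.095,0,0,0],[0,0,0.108,0,0,0],[0,0,0.12,0,0,0],[0,0,0.129,0,0,0],[0,0,0.135,0,0,0],[0,0,0.135,0,0,0],[0,0,0.135,0,0,0]],
  ],
)

```text
time: 30.55
tool_pos: [515.6, 208.6, 63.7]
tcp_rot: [179.8, -20.1, -173.7]
ft_force: [-0.2, 0.5, -0.1]
finger_gap: 27.2
```

```bash
python3 - <<'E'
from h import *
st();dchute(4,'B',lift=0);s=snap('wrist','w10');s=snap('side','s10')
a=s['color'][:,:,::-1][90:230,150:350];cv2.imwrite('pics/s10c.png',cv2.resize(a,None,fx=4,fy=4,interpolation=cv2.INTER_CUBIC))
E
```

```text
t 30.55 pos [515.6 208.6  63.7] rot [ 179.8  -20.1 -173.7] F [-0.2  0.5 -0.1] gap 27.189514311670283 q [ 14.8  27.9  81.9   3.1  90.  -82. ]
target [514.3 207.7  59. ] [ 180.   -20.  -173.8] shift [-0.0003 -0.0008  0.0049] rot [ 0.13 -0.05  0.06]
```

View pics/w10.png

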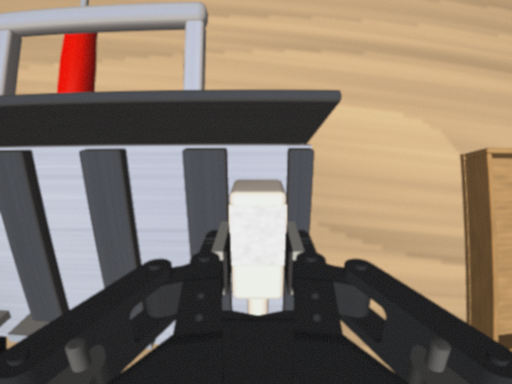

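View pics/s10c.png

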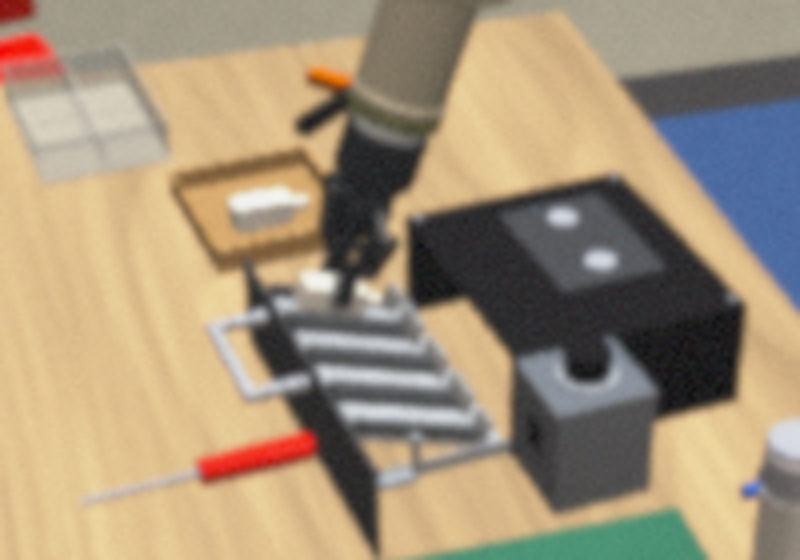

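Request:
move_arm(
  rows=[
    [[0,0,0.0015,0,0,0],[0,0,0.003,0,0,0],[0,0,0.004,0,0,0],[0,0,0.004,0,0,0]],
  ],
)

```text
time: 31.05
tool_pos: [515.0, 208.6, 60.9]
tcp_rot: [179.8, -19.9, -173.7]
ft_force: [1.8, 0.1, 7.3]
finger_gap: 27.3
```

Request:
move_arm(
  rows=[
    [[0,0,0,0,0,0],[0,0,0,0,0,0],[0,0,0,0,0,0],[0,0,0,0,0,0],[0,0,0,0,0,0],[0,0,-0.03,0,0,0],[0,0,-0.07,0,0,0],[0,0,-0.11,0,0,0],[0,0,-0.15,0,0,0],[0,0,-0.15,0,0,0]],
  ],
  grip=0.45,
)

```text
time: 32.05
tool_pos: [568.6, 214.1, 206.3]
tcp_rot: [179.8, -19.6, -173.7]
ft_force: [1.2, 0.8, -0.1]
finger_gap: 38.5
```

```bash
python3 - <<'E'
from h import *
st();s=snap('wrist','w11')
print(proj(s,foot(4)),proj(s,foot(3)))
t=snap('top')
for o in carts(t,(262,153,383,256)): print(o)
E
```

```text
t 32.05 pos [568.6 214.1 206.3] rot [ 179.8  -19.6 -173.7] F [ 1.2  0.8 -0.1] gap 38.49267607807573 q [ 14.1  28.2  65.9   2.9 105.2 -81.8]
(np.float64(256.65599237249893), np.float64(242.83409351671582)) (np.float64(208.69110145748522), np.float64(242.7373670027281))
{'c': array([ 651.8, -431.7]), 'c2': array([ 649.5, -431.9]), 'yaw': 5.2, 'L': np.float64(82.3), 'W': np.float64(81.7), 'px': array([358., 173.]), 'n': np.int32(120)}
{'c': array([ 626.1, -316.8]), 'c2': array([ 628.2, -318.2]), 'yaw': -34.1, 'L': np.float64(77.5), 'W': np.float64(29.6), 'px': array([326., 180.]), 'n': np.int32(169)}
{'c': array([ 601. , -208.9]), 'c2': array([ 599.7, -211.3]), 'yaw': -116.8, 'L': np.float64(77.3), 'W': np.float64(29.8), 'px': array([296., 190.]), 'n': np.int32(170)}
{'c': array([ 451.5, -354.2]), 'c2': array([ 453.5, -354.8]), 'yaw': -15.6, 'L': np.float64(77.9), 'W': np.float64(29.5), 'px': array([338., 231.]), 'n': np.int32(177)}
```

View pics/w11.png

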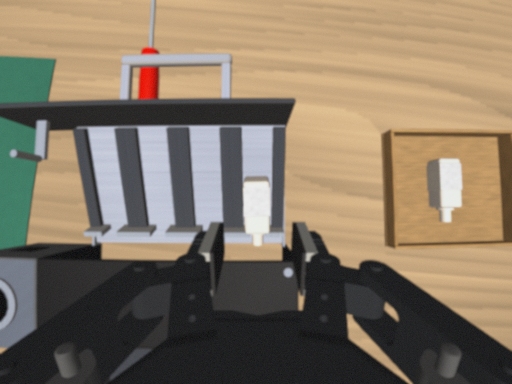

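The cartridge lies fully down chute 4, with its neck end at (257,244) against a predicted foot at (257,243). The next cartridge is at (600,-210).

```bash
python3 - <<'E'
from h import *
print(delta([600,-210,190],[180,0,63.2]))
E
```

```text
(array([ 0.0075, -0.4249,  0.013 ]), array([-21.36, -11.8 , 121.54]))
```

Request:
move_arm(
  rows=[
    [[0.008,-0.425,0.013,-21.4,-11.8,121.5],[0.008,-0.425,0.013,-21.4,-11.8,121.5],[0.008,-0.425,0.013,-21.4,-11.8,121.5],[0.008,-0.425,0.013,-21.4,-11.8,121.5],[0.008,-0.425,0.013,-21.4,-11.8,121.5],[0.008,-0.425,0.013,-21.4,-11.8,121.5],[0.008,-0.425,0.013,-21.4,-11.8,121.5],[0.008,-0.425,0.013,-21.4,-11.8,121.5],[0.008,-0.425,0.013,-21.4,-11.8,121.5],[0.008,-0.425,0.013,-21.4,-11.8,121.5],[0.008,-0.425,0.013,-21.4,-11.8,121.5],[0.008,-0.425,0.013,-21.4,-11.8,121.5],[0.008,-0.425,0.013,-21.4,-11.8,121.5],[0.008,-0.425,0.013,-21.4,-11.8,121.5],[0.008,-0.425,0.013,-21.4,-11.8,121.5],[0.008,-0.425,0.013,-21.4,-11.8,121.5],[0.008,-0.425,0.013,-21.4,-11.8,121.5],[0.008,-0.425,0.013,-21.4,-11.8,121.5],[0.008,-0.425,0.013,-21.4,-11.8,121.5],[0.008,-0.425,0.013,-21.4,-11.8,121.5]],
  ],
  grip=0.7,
)

```text
time: 34.15
tool_pos: [599.0, -210.3, 189.4]
tcp_rot: [-179.9, 0.0, 63.3]
ft_force: [-0.5, 0.4, -0.2]
finger_gap: 59.9
```

```bash
python3 - <<'E'
from h import *
st();s=snap('wrist','w12')
for o in carts(s,(150,100,360,230)): print(o)
print(delta([600,-210,22],[180,0,63.2]))
E
```

```text
t 34.15 pos [ 599.  -210.3  189.4] rot [-179.9    0.    63.3] F [-0.5  0.4 -0.2] gap 59.86559037274248 q [-24.   14.4  82.7  -0.   83.    2.8]
{'c': array([ 600.8, -207.7]), 'c2': array([ 599.7, -210.2]), 'yaw': -115.5, 'L': np.float64(77.3), 'W': np.float64(29.5), 'px': array([258., 176.]), 'n': np.int32(1610)}
(array([0.0008, 0.001 , 0.1675]), array([-0.08,  0.03,  0.07]))
```

View pics/w12.png

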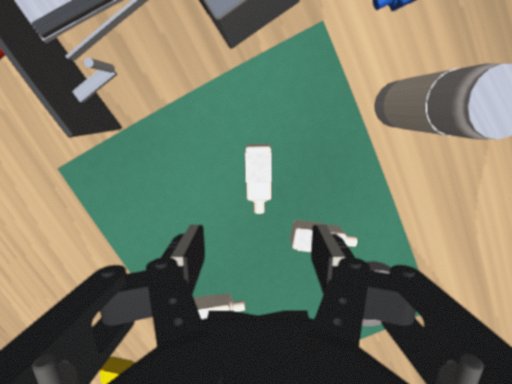

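Request:
move_arm(
  rows=[
    [[0.001,0.001,0.04,0,0,-0.7],[0.001,0.001,0.08,0,0,-0.7],[0.001,0.001,0.115,0,0,-0.7],[0.001,0.001,0.14,0,0,-0.7],[0.001,0.001,0.155,0,0,-0.7],[0.001,0.001,0.165,0,0,-0.7],[0.001,0.001,0.168,0,0,-0.7],[0.001,0.001,0.168,0,0,-0.7],[0.001,0.001,0.168,0,0,-0.7]],
  ],
)

```text
time: 35.1
tool_pos: [601.3, -210.3, 23.4]
tcp_rot: [179.9, 0.0, 63.9]
ft_force: [0.5, -1.0, 0.3]
finger_gap: 59.8
```

Request:
move_arm(
  rows=[
    [[0,0,0,0,0,0],[0,0,0,0,0,0],[0,0,0,0,0,0],[0,0,0,0,0,0],[0,0,0,0,0,0],[0,0,0,0,0,0]],
  ],
  grip=0,
  newtons=35,
)

```text
time: 35.7
tool_pos: [600.9, -210.1, 22.7]
tcp_rot: [180.0, 0.0, 63.9]
ft_force: [-0.7, 0.9, 6.2]
finger_gap: 27.2
```

Request:
move_arm(
  rows=[
    [[0,0,-0.04,0,0,0],[0,0,-0.08,0,0,0],[0,0,-0.12,0,0,0],[0,0,-0.16,0,0,0],[0,0,-0.19,0,0,0],[0,0,-0.2,0,0,0],[0,0,-0.2,0,0,0]],
  ],
)

```text
time: 36.4
tool_pos: [601.2, -210.1, 223.3]
tcp_rot: [179.9, 0.0, 63.9]
ft_force: [-1.1, 0.1, -0.9]
finger_gap: 27.2
```

```bash
python3 - <<'E'
from h import *
st();dchute(3,'B',lift=140)
E
```

```text
t 36.4 pos [ 601.2 -210.1  223.3] rot [179.9   0.   63.9] F [-1.1  0.1 -0.9] gap 27.22190090593972 q [-23.9  13.4  80.2  -0.   86.2   2.2]
target [568.2 155.2 190.6] [ 180.   -20.  -173.8] shift [ 0.3137 -0.1902  0.0323] rot [  21.34   11.88 -120.79]
```

Request:
move_arm(
  rows=[
    [[0.314,-0.19,0.032,21.3,11.9,-120.8],[0.314,-0.19,0.032,21.3,11.9,-120.8],[0.314,-0.19,0.032,21.3,11.9,-120.8],[0.314,-0.19,0.032,21.3,11.9,-120.8],[0.314,-0.19,0.032,21.3,11.9,-120.8],[0.314,-0.19,0.032,21.3,11.9,-120.8],[0.314,-0.19,0.032,21.3,11.9,-120.8],[0.314,-0.19,0.032,21.3,11.9,-120.8],[0.314,-0.19,0.032,21.3,11.9,-120.8],[0.314,-0.19,0.032,21.3,11.9,-120.8],[0.314,-0.19,0.032,21.3,11.9,-120.8],[0.314,-0.19,0.032,21.3,11.9,-120.8],[0.314,-0.19,0.032,21.3,11.9,-120.8],[0.314,-0.19,0.032,21.3,11.9,-120.8],[0.314,-0.19,0.032,21.3,11.9,-120.8],[0.314,-0.19,0.032,21.3,11.9,-120.8],[0.314,-0.19,0.032,21.3,11.9,-120.8],[0.314,-0.19,0.032,21.3,11.9,-120.8],[0.314,-0.19,0.032,21.3,11.9,-120.8],[0.314,-0.19,0.032,21.3,11.9,-120.8]],
  ],
)

```text
time: 38.4
tool_pos: [567.5, 155.6, 189.7]
tcp_rot: [179.9, -20.1, -173.8]
ft_force: [-0.6, -0.4, -0.3]
finger_gap: 27.5
```

```bash
python3 - <<'E'
from h import *
st();dchute(3,'B',lift=6);s=snap('wrist','w13')
E
```

```text
t 38.4 pos [567.5 155.6 189.7] rot [ 179.9  -20.1 -173.8] F [-0.6 -0.4 -0.3] gap 27.478545429263058 q [  9.6  26.6  69.9   1.3 103.6 -86.5]
target [522.6 150.2  64.7] [ 180.   -20.  -173.8] shift [-0.0006 -0.0008  0.133 ] rot [ 0.13 -0.13  0.  ]
```

View pics/w13.png

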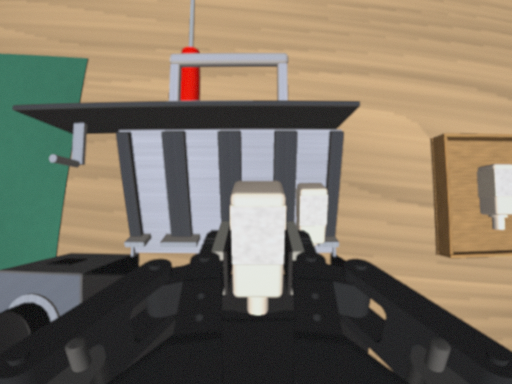

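Chute 3 (columns 242–274) is in line with the held cartridge. I'll lower and release it.

Request:
move_arm(
  rows=[
    [[0,0,0.035,0,0,0],[0,0,0.07,0,0,0],[0,0,0.1,0,0,0],[0,0,0.115,0,0,0],[0,0,0.125,0,0,0],[0,0,0.13,0,0,0],[0,0,0.133,0,0,0],[0,0,0.134,0,0,0],[0,0,0.134,0,0,0]],
  ],
)

```text
time: 39.35
tool_pos: [522.5, 151.2, 64.8]
tcp_rot: [179.9, -20.0, -173.8]
ft_force: [-0.2, 0.8, -0.4]
finger_gap: 26.8
```

Request:
move_arm(
  rows=[
    [[0,0,0,0,0,0],[0,0,0,0,0,0],[0,0,0,0,0,0],[0,0,0,0,0,0],[0,0,0,0,0,0],[0,0,-0.03,0,0,0],[0,0,-0.07,0,0,0],[0,0,-0.11,0,0,0],[0,0,-0.15,0,0,0],[0,0,-0.15,0,0,0]],
  ],
  grip=0.45,
)

```text
time: 40.35
tool_pos: [577.0, 156.8, 211.5]
tcp_rot: [179.8, -19.5, -173.8]
ft_force: [0.5, 0.2, 0.2]
finger_gap: 38.3
```

```bash
python3 - <<'E'
from h import *
st();s=snap('wrist','w14')
print(proj(s,foot(4)),proj(s,foot(3)))
t=snap('top')
for o in carts(t,(262,153,383,256)): print(o)
print(delta([626.5,-317,190],[180,0,-34]))
E
```

```text
t 40.35 pos [577.  156.8 211.5] rot [ 179.8  -19.5 -173.8] F [0.5 0.2 0.2] gap 38.31678387211965 q [  9.5  26.7  67.2   1.3 105.5 -86.6]
(np.float64(303.85333019589666), np.float64(240.17721179298744)) (np.float64(256.7051068689769), np.float64(240.2690045297299))
{'c': array([ 650.9, -430.1]), 'c2': array([ 649.6, -430. ]), 'yaw': -2.3, 'L': np.float64(81.3), 'W': np.float64(79.8), 'px': array([358., 173.]), 'n': np.int32(112)}
{'c': array([ 626.2, -316.7]), 'c2': array([ 628.3, -318.1]), 'yaw': -34.3, 'L': np.float64(77.5), 'W': np.float64(29.7), 'px': array([326., 180.]), 'n': np.int32(169)}
{'c': array([ 449.7, -353.6]), 'c2': array([ 453.6, -354.7]), 'yaw': -15.0, 'L': np.float64(76.0), 'W': np.float64(29.5), 'px': array([338., 231.]), 'n': np.int32(177)}
(array([-0.0061, -0.4764,  0.0135]), array([  24.36,   -8.73, -138.01]))
```

View pics/w14.png

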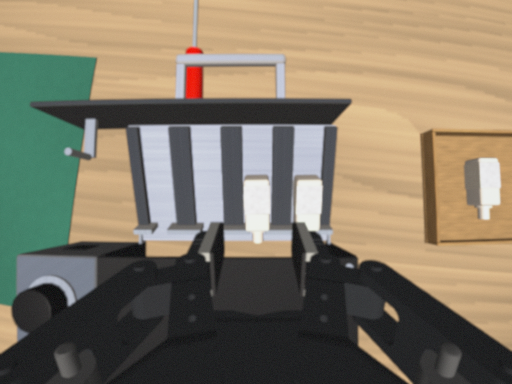

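Both cartridges are down. For the next one I use yaw 146, which keeps the last joint in range.

```bash
python3 - <<'E'
from h import *
print(delta([627,-317,190],[180,0,146]))
E
```

```text
(array([-0.0065, -0.4764,  0.0134]), array([ -6.88, -19.19,  39.81]))
```

Request:
move_arm(
  rows=[
    [[-0.006,-0.476,0.013,-6.9,-19.2,39.8],[-0.006,-0.476,0.013,-6.9,-19.2,39.8],[-0.006,-0.476,0.013,-6.9,-19.2,39.8],[-0.006,-0.476,0.013,-6.9,-19.2,39.8],[-0.006,-0.476,0.013,-6.9,-19.2,39.8],[-0.006,-0.476,0.013,-6.9,-19.2,39.8],[-0.006,-0.476,0.013,-6.9,-19.2,39.8],[-0.006,-0.476,0.013,-6.9,-19.2,39.8],[-0.006,-0.476,0.013,-6.9,-19.2,39.8],[-0.006,-0.476,0.013,-6.9,-19.2,39.8],[-0.006,-0.476,0.013,-6.9,-19.2,39.8],[-0.006,-0.476,0.013,-6.9,-19.2,39.8],[-0.006,-0.476,0.013,-6.9,-19.2,39.8],[-0.006,-0.476,0.013,-6.9,-19.2,39.8],[-0.006,-0.476,0.013,-6.9,-19.2,39.8]],
  ],
  grip=0.6,
)

```text
time: 41.95
tool_pos: [625.9, -315.4, 189.6]
tcp_rot: [-179.9, -0.1, 146.1]
ft_force: [0.4, 0.7, -0.3]
finger_gap: 51.4
```

```bash
python3 - <<'E'
from h import *
st();s=snap('wrist','w15')
for o in carts(s,(150,60,360,230)): print(o)
print(delta([627,-317,22],[180,0,146]))
E
```

```text
t 41.95 pos [ 625.9 -315.4  189.6] rot [-1.799e+02 -1.000e-01  1.461e+02] F [ 0.4  0.7 -0.3] gap 51.44882399515426 q [-30.9  24.6  70.2  -0.1  85.3 -87. ]
{'c': array([ 513.2, -371.6]), 'c2': array([ 477.2, -347.4]), 'yaw': 146.0, 'L': np.float64(36.6), 'W': np.float64(9.1), 'px': array([153.,  91.]), 'n': np.int32(211)}
{'c': array([ 624.3, -315.5]), 'c2': array([ 627.1, -317.4]), 'yaw': -34.5, 'L': np.float64(76.7), 'W': np.float64(29.8), 'px': array([257., 179.]), 'n': np.int32(1600)}
{'c': array([ 621.5, -422.7]), 'c2': array([ 627.6, -413.3]), 'yaw': 56.9, 'L': np.float64(68.8), 'W': np.float64(19.4), 'px': array([192., 221.]), 'n': np.int32(458)}
(array([-0.002 , -0.0002,  0.1677]), array([-0.09, -0.1 ,  0.09]))
```

View pics/w15.png

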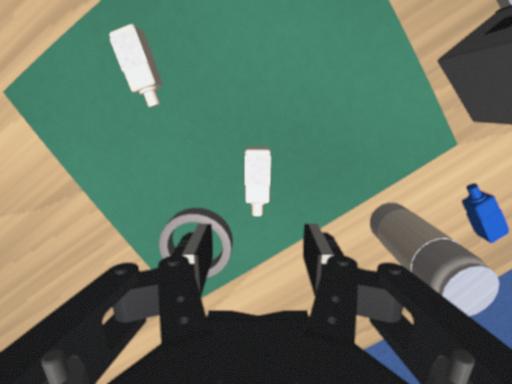

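Request:
move_arm(
  rows=[
    [[-0.001,0,0.04,0,0,0.5],[-0.001,0,0.08,0,0,0.5],[-0.001,0,0.115,0,0,0.5],[-0.001,0,0.14,0,0,0.5],[-0.001,0,0.155,0,0,0.5],[-0.001,0,0.165,0,0,0.5],[-0.001,0,0.168,0,0,0.5],[-0.001,0,0.168,0,0,0.5],[-0.001,0,0.168,0,0,0.5]],
  ],
)

```text
time: 42.9
tool_pos: [627.1, -317.9, 23.3]
tcp_rot: [-179.9, 0.0, 145.5]
ft_force: [-0.6, -0.5, -0.4]
finger_gap: 51.3
```

Request:
move_arm(
  rows=[
    [[0,0,0,0,0,0],[0,0,0,0,0,0],[0,0,0,0,0,0],[0,0,0,0,0,0],[0,0,0,0,0,0],[0,0,0,0,0,0]],
  ],
  grip=0,
  newtons=35,
)

```text
time: 43.5
tool_pos: [626.8, -317.9, 23.0]
tcp_rot: [-179.9, 0.0, 145.5]
ft_force: [-0.6, -0.0, 5.3]
finger_gap: 27.2
```

Request:
move_arm(
  rows=[
    [[0,0,-0.04,0,0,0],[0,0,-0.08,0,0,0],[0,0,-0.12,0,0,0],[0,0,-0.16,0,0,0],[0,0,-0.19,0,0,0],[0,0,-0.2,0,0,0],[0,0,-0.2,0,0,0]],
  ],
)

```text
time: 44.2
tool_pos: [627.4, -317.8, 223.4]
tcp_rot: [-179.9, 0.1, 145.5]
ft_force: [-0.8, 0.6, -1.0]
finger_gap: 27.2
```

```bash
python3 - <<'E'
from h import *
st();dchute(2,'B',lift=140)
E
```

```text
t 44.2 pos [ 627.4 -317.8  223.4] rot [-1.799e+02  1.000e-01  1.455e+02] F [-0.8  0.6 -1. ] gap 27.21086081247312 q [-31.   23.8  67.6  -0.1  88.5 -86.5]
target [574.5  97.5 190.6] [ 180.   -20.  -173.8] shift [0.2788 0.3124 0.032 ] rot [  7.    19.21 -40.29]
```

Request:
move_arm(
  rows=[
    [[0.279,0.312,0.032,7,19.2,-40.3],[0.279,0.312,0.032,7,19.2,-40.3],[0.279,0.312,0.032,7,19.2,-40.3],[0.279,0.312,0.032,7,19.2,-40.3],[0.279,0.312,0.032,7,19.2,-40.3],[0.279,0.312,0.032,7,19.2,-40.3],[0.279,0.312,0.032,7,19.2,-40.3],[0.279,0.312,0.032,7,19.2,-40.3],[0.279,0.312,0.032,7,19.2,-40.3],[0.279,0.312,0.032,7,19.2,-40.3],[0.279,0.312,0.032,7,19.2,-40.3],[0.279,0.312,0.032,7,19.2,-40.3],[0.279,0.312,0.032,7,19.2,-40.3],[0.279,0.312,0.032,7,19.2,-40.3],[0.279,0.312,0.032,7,19.2,-40.3]],
  ],
)

```text
time: 45.7
tool_pos: [573.4, 97.0, 189.6]
tcp_rot: [179.9, -20.1, -173.8]
ft_force: [-1.1, 1.1, 0.4]
finger_gap: 27.1
```

```bash
python3 - <<'E'
from h import *
st();dchute(2,'B',lift=6);s=snap('wrist','w16')
E
```

```text
t 45.7 pos [573.4  97.  189.6] rot [ 179.9  -20.1 -173.8] F [-1.1  1.1  0.4] gap 27.085816859905947 q [  4.8  25.7  71.1  -0.4 103.4 -91.4]
target [528.9  92.6  64.7] [ 180.   -20.  -173.8] shift [-1.100e-03  1.000e-04  1.327e-01] rot [ 0.13 -0.15 -0.02]
```

View pics/w16.png

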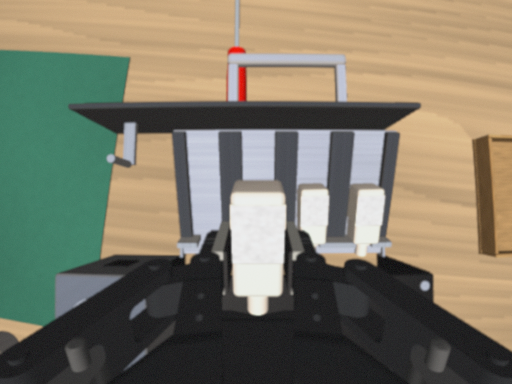

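Chute 2 (columns 242–274) lines up. Both placed cartridges are still down. I'll lower and release.

Request:
move_arm(
  rows=[
    [[0,0,0.035,0,0,0],[0,0,0.07,0,0,0],[0,0,0.1,0,0,0],[0,0,0.115,0,0,0],[0,0,0.125,0,0,0],[0,0,0.13,0,0,0],[0,0,0.133,0,0,0],[0,0,0.134,0,0,0],[0,0,0.134,0,0,0]],
  ],
)

```text
time: 46.65
tool_pos: [528.4, 93.2, 64.8]
tcp_rot: [179.9, -20.0, -173.7]
ft_force: [1.0, -0.2, 1.2]
finger_gap: 27.2
```

Request:
move_arm(
  rows=[
    [[0,0,0,0,0,0],[0,0,0,0,0,0],[0,0,0,0,0,0],[0,0,0,0,0,0],[0,0,0,0,0,0],[0,0,-0.03,0,0,0],[0,0,-0.07,0,0,0],[0,0,-0.11,0,0,0],[0,0,-0.15,0,0,0],[0,0,-0.15,0,0,0]],
  ],
  grip=0.45,
)

```text
time: 47.65
tool_pos: [582.6, 98.7, 211.2]
tcp_rot: [179.9, -19.5, -173.8]
ft_force: [0.9, -0.2, -0.0]
finger_gap: 38.8
```

```bash
python3 - <<'E'
from h import *
st();s=snap('wrist','w17')
print([np.round(proj(s,foot(k))) for k in (4,3,2)])
t=snap('top')
for o in carts(t,(262,153,383,256)): print(o)
print(delta([452.5,-354.4,190],[180,0,165]))
E
```

```text
t 47.65 pos [582.6  98.7 211.2] rot [ 179.9  -19.5 -173.8] F [ 0.9 -0.2 -0. ] gap 38.79064232760903 q [  4.9  25.8  68.4  -0.4 105.2 -91.4]
[array([351., 241.]), array([304., 241.]), array([257., 241.])]
{'c': array([ 651.2, -432. ]), 'c2': array([ 648.9, -432.4]), 'yaw': 8.6, 'L': np.float64(82.4), 'W': np.float64(81.7), 'px': array([358., 173.]), 'n': np.int32(105)}
{'c': array([ 449.7, -353.7]), 'c2': array([ 453.5, -354.7]), 'yaw': -15.3, 'L': np.float64(76.0), 'W': np.float64(29.5), 'px': array([338., 231.]), 'n': np.int32(176)}
(array([ 0.1597, -0.4365,  0.0739]), array([ -3.59, -19.78,  21.01]))
```

View pics/w17.png

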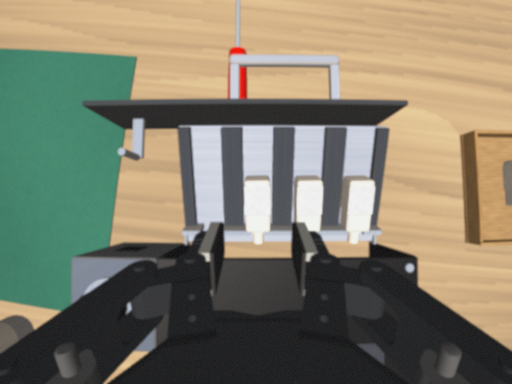

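Three are down. Next is the last one, at (452,-354).

Request:
move_arm(
  rows=[
    [[0.16,-0.436,0.074,-3.6,-19.8,21],[0.16,-0.436,0.074,-3.6,-19.8,21],[0.16,-0.436,0.074,-3.6,-19.8,21],[0.16,-0.436,0.074,-3.6,-19.8,21],[0.16,-0.436,0.074,-3.6,-19.8,21],[0.16,-0.436,0.074,-3.6,-19.8,21],[0.16,-0.436,0.074,-3.6,-19.8,21],[0.16,-0.436,0.074,-3.6,-19.8,21],[0.16,-0.436,0.074,-3.6,-19.8,21],[0.16,-0.436,0.074,-3.6,-19.8,21],[0.16,-0.436,0.074,-3.6,-19.8,21],[0.16,-0.436,0.074,-3.6,-19.8,21],[0.16,-0.436,0.074,-3.6,-19.8,21],[0.16,-0.436,0.074,-3.6,-19.8,21],[0.16,-0.436,0.074,-3.6,-19.8,21],[0.16,-0.436,0.074,-3.6,-19.8,21]],
  ],
  grip=0.6,
)

```text
time: 49.35
tool_pos: [451.5, -353.3, 189.4]
tcp_rot: [-180.0, -0.1, 165.1]
ft_force: [-0.0, 0.0, 0.3]
finger_gap: 51.1
```

```bash
python3 - <<'E'
from h import *
st();s=snap('wrist','w18')
for o in carts(s,(150,60,360,230)): print(o)
print(delta([452.5,-354.4,22],[180,0,165]))
E
```

```text
t 49.35 pos [ 451.5 -353.3  189.4] rot [-1.800e+02 -1.000e-01  1.651e+02] F [-0.   0.   0.3] gap 51.14836471633854 q [-4.310e+01  5.100e+00  9.310e+01 -1.000e-01  8.190e+01 -1.182e+02]
{'c': array([ 448.8, -353.3]), 'c2': array([ 452. , -354.2]), 'yaw': -16.2, 'L': np.float64(76.6), 'W': np.float64(30.1), 'px': array([257., 178.]), 'n': np.int32(1611)}
(array([-0.0016, -0.0004,  0.1675]), array([-0.05, -0.13,  0.06]))
```

View pics/w18.png

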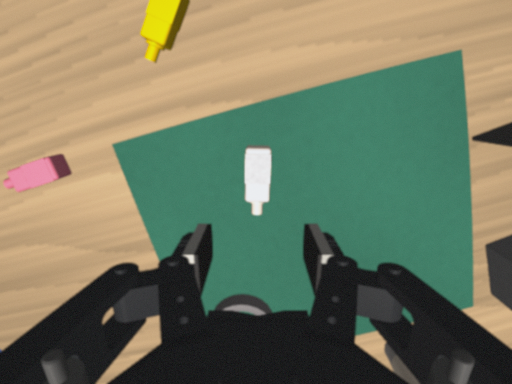

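Request:
move_arm(
  rows=[
    [[-0.001,0,0.04,0,0,0.8],[-0.001,0,0.08,0,0,0.8],[-0.001,0,0.115,0,0,0.8],[-0.001,0,0.14,0,0,0.8],[-0.001,0,0.155,0,0,0.8],[-0.001,0,0.165,0,0,0.8],[-0.001,0,0.168,0,0,0.8],[-0.001,0,0.168,0,0,0.8],[-0.001,0,0.168,0,0,0.8]],
  ],
)

```text
time: 50.3
tool_pos: [452.6, -355.1, 22.8]
tcp_rot: [-179.9, -0.0, 164.2]
ft_force: [-0.2, -0.0, -0.3]
finger_gap: 51.1
```

Request:
move_arm(
  rows=[
    [[0,0,0,0,0,0],[0,0,0,0,0,0],[0,0,0,0,0,0],[0,0,0,0,0,0],[0,0,0,0,0,0],[0,0,0,0,0,0]],
  ],
  grip=0,
  newtons=35,
)

```text
time: 50.9
tool_pos: [452.4, -355.0, 22.6]
tcp_rot: [-179.9, -0.0, 164.2]
ft_force: [-0.8, 0.6, 6.7]
finger_gap: 27.1
```

Request:
move_arm(
  rows=[
    [[0,0,-0.04,0,0,0],[0,0,-0.08,0,0,0],[0,0,-0.12,0,0,0],[0,0,-0.16,0,0,0],[0,0,-0.19,0,0,0],[0,0,-0.2,0,0,0],[0,0,-0.2,0,0,0]],
  ],
)

```text
time: 51.6
tool_pos: [452.9, -354.9, 223.0]
tcp_rot: [-179.9, 0.0, 164.2]
ft_force: [0.0, -0.4, -0.6]
finger_gap: 27.3
```

```bash
python3 - <<'E'
from h import *
st();dchute(1,'B',lift=140)
E
```

```text
t 51.6 pos [ 452.9 -354.9  223. ] rot [-179.9    0.   164.2] F [ 0.  -0.4 -0.6] gap 27.307198378427927 q [-4.310e+01  4.100e+00  9.060e+01 -1.000e-01  8.520e+01 -1.173e+02]
target [580.7  39.9 190.6] [ 180.   -20.  -173.8] shift [-0.0156  0.4147  0.0315] rot [  3.71  19.75 -21.79]
```

Request:
move_arm(
  rows=[
    [[-0.015,0.415,0.032,3.7,19.8,-21.8],[-0.015,0.415,0.032,3.7,19.8,-21.8],[-0.015,0.415,0.032,3.7,19.8,-21.8],[-0.015,0.415,0.032,3.7,19.8,-21.8],[-0.015,0.415,0.032,3.7,19.8,-21.8],[-0.015,0.415,0.032,3.7,19.8,-21.8],[-0.015,0.415,0.032,3.7,19.8,-21.8],[-0.015,0.415,0.032,3.7,19.8,-21.8],[-0.015,0.415,0.032,3.7,19.8,-21.8],[-0.015,0.415,0.032,3.7,19.8,-21.8],[-0.015,0.415,0.032,3.7,19.8,-21.8],[-0.015,0.415,0.032,3.7,19.8,-21.8],[-0.015,0.415,0.032,3.7,19.8,-21.8],[-0.015,0.415,0.032,3.7,19.8,-21.8],[-0.015,0.415,0.032,3.7,19.8,-21.8]],
  ],
)

```text
time: 53.1
tool_pos: [579.4, 40.2, 189.2]
tcp_rot: [179.8, -20.1, -173.8]
ft_force: [-0.3, 0.5, 0.1]
finger_gap: 27.2
```

```bash
python3 - <<'E'
from h import *
st();dchute(1,'B',lift=6);s=snap('wrist','w19')
E
```

```text
t 53.1 pos [579.4  40.2 189.2] rot [ 179.8  -20.1 -173.8] F [-0.3  0.5  0.1] gap 27.159573977137075 q [ 1.000e-01  2.560e+01  7.120e+01 -2.000e+00  1.032e+02 -9.620e+01]
target [535.2  34.9  64.7] [ 180.   -20.  -173.8] shift [-0.001  -0.0009  0.1323] rot [ 0.16 -0.15  0.  ]
```

View pics/w19.png

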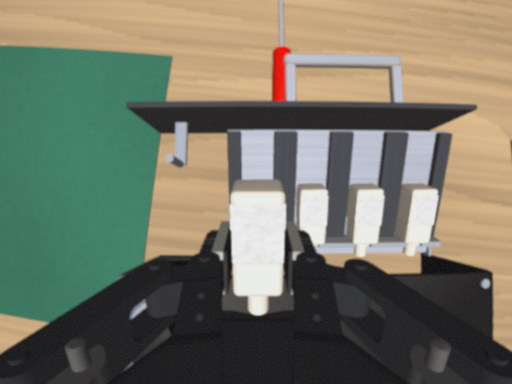

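Request:
move_arm(
  rows=[
    [[0,0,0.035,0,0,0],[0,0,0.07,0,0,0],[0,0,0.1,0,0,0],[0,0,0.115,0,0,0],[0,0,0.125,0,0,0],[0,0,0.13,0,0,0],[0,0,0.133,0,0,0],[0,0,0.134,0,0,0],[0,0,0.134,0,0,0]],
  ],
)

```text
time: 54.05
tool_pos: [534.7, 36.3, 64.4]
tcp_rot: [179.8, -20.0, -173.7]
ft_force: [-0.1, 0.9, 2.4]
finger_gap: 26.9
```

Request:
move_arm(
  rows=[
    [[0,0,0,0,0,0],[0,0,0,0,0,0],[0,0,0,0,0,0],[0,0,0,0,0,0],[0,0,0,0,0,0],[0,0,-0.03,0,0,0],[0,0,-0.07,0,0,0],[0,0,-0.11,0,0,0],[0,0,-0.15,0,0,0],[0,0,-0.15,0,0,0]],
  ],
  grip=0.45,
)

```text
time: 55.05
tool_pos: [588.9, 41.7, 210.6]
tcp_rot: [179.9, -19.5, -173.8]
ft_force: [0.8, -0.1, 0.9]
finger_gap: 38.3
```

```bash
python3 - <<'E'
from h import *
st();s=snap('wrist','w20')
print([np.round(proj(s,foot(k))) for k in (4,3,2,1)])
t=snap('top')
for o in carts(t,(262,153,383,256)): print(o)
cv2.imwrite('pics/t20.png',cv2.resize(t['color'][90:290,60:400,::-1],None,fx=2.3,fy=2.3,interpolation=cv2.INTER_CUBIC))
s=snap('side','s20');a=s['color'][:,:,::-1][90:230,150:350];cv2.imwrite('pics/s20c.png',cv2.resize(a,None,fx=4,fy=4,interpolation=cv2.INTER_CUBIC))
E
```

```text
t 55.05 pos [588.9  41.7 210.6] rot [ 179.9  -19.5 -173.8] F [ 0.8 -0.1  0.9] gap 38.28268433906335 q [  0.2  25.8  68.5  -2.  105.1 -96.2]
[array([396., 240.]), array([351., 241.]), array([304., 241.]), array([257., 241.])]
{'c': array([ 673.8, -424.2]), 'c2': array([ 675., -425.]), 'yaw': 145.6, 'L': np.float64(81.4), 'W': np.float64(66.6), 'px': array([355., 170.]), 'n': np.int32(69)}
```

View pics/w20.png

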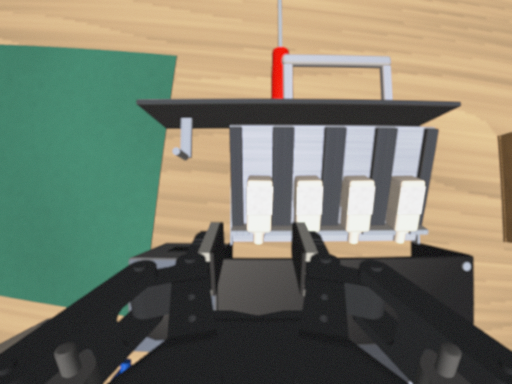

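View pics/t20.png

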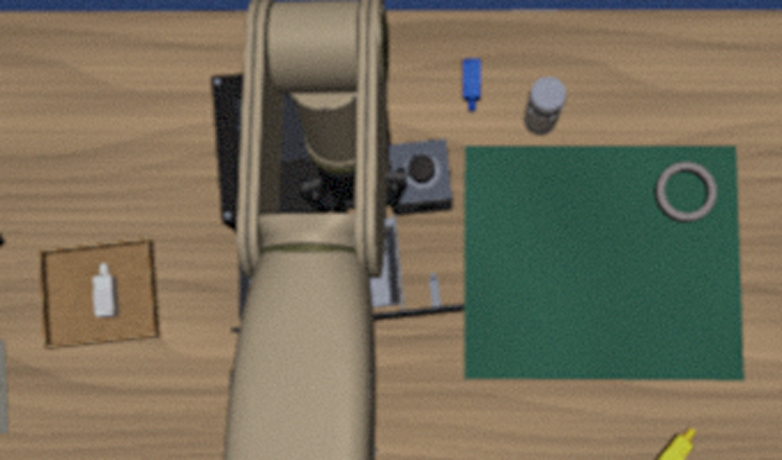

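View pics/s20c.png

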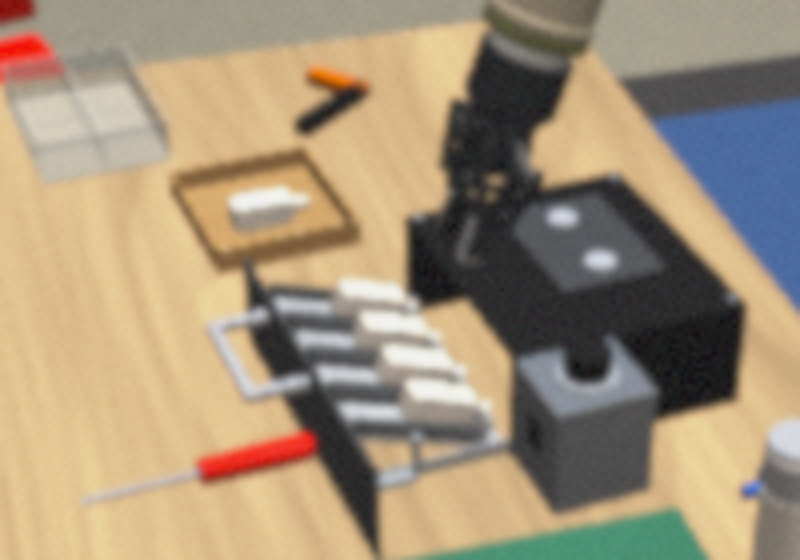

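All four cartridges lie fully down, with necks at (259,238), (308,238), (353,238) and (400,238), and the empty is in the tray. Now to shut the drawer by its handle.

```bash
python3 - <<'E'
from h import *
print(delta([403.5,108.3,200],[180,0,96.2]))
E
```

```text
(array([0.1611, 0.086 , 0.0632]), array([-15.71, -15.96,  89.02]))
```

Request:
move_arm(
  rows=[
    [[0.161,0.086,0.063,-15.7,-16,89],[0.161,0.086,0.063,-15.7,-16,89],[0.161,0.086,0.063,-15.7,-16,89],[0.161,0.086,0.063,-15.7,-16,89],[0.161,0.086,0.063,-15.7,-16,89],[0.161,0.086,0.063,-15.7,-16,89],[0.161,0.086,0.063,-15.7,-16,89],[0.161,0.086,0.063,-15.7,-16,89],[0.161,0.086,0.063,-15.7,-16,89],[0.161,0.086,0.063,-15.7,-16,89],[0.161,0.086,0.063,-15.7,-16,89],[0.161,0.086,0.063,-15.7,-16,89],[0.161,0.086,0.063,-15.7,-16,89],[0.161,0.086,0.063,-15.7,-16,89],[0.161,0.086,0.063,-15.7,-16,89],[0.161,0.086,0.063,-15.7,-16,89]],
  ],
  grip=0.5,
)

```text
time: 56.8
tool_pos: [403.8, 108.2, 200.4]
tcp_rot: [-180.0, 0.0, 96.3]
ft_force: [-0.1, -0.4, -0.1]
finger_gap: 42.9
```

```bash
python3 - <<'E'
from h import *
st();s=snap('wrist','w21');print(delta([403.5,108.3,67.5],[180,0,96.2]))
print(proj(s,[403.5,108.3,84]))
E
```

```text
t 56.8 pos [403.8 108.2 200.4] rot [-180.     0.    96.3] F [-0.1 -0.4 -0.1] gap 42.86799198910737 q [  8.  -20.9 115.5  -0.   85.4   1.7]
(array([ 1.00e-04, -4.00e-04,  1.33e-01]), array([0.01, 0.02, 0.05]))
(np.float64(257.3370254293606), np.float64(184.62992767511358))
```

View pics/w21.png

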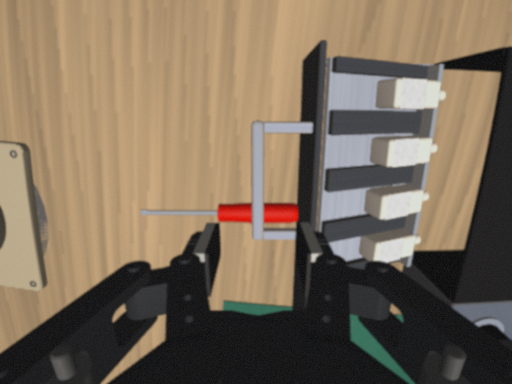

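The bar is at column 258 and centred at (258,181), where predicted. The four cartridges are seated. I'll go down, pinch and push.

Request:
move_arm(
  rows=[
    [[0,0,0.04,0,0,0],[0,0,0.08,0,0,0],[0,0,0.11,0,0,0],[0,0,0.125,0,0,0],[0,0,0.132,0,0,0],[0,0,0.132,0,0,0],[0,0,0.132,0,0,0]],
  ],
)

```text
time: 57.55
tool_pos: [404.7, 108.4, 69.6]
tcp_rot: [179.9, 0.0, 96.2]
ft_force: [1.1, -0.0, -0.8]
finger_gap: 42.4
```

Request:
move_arm(
  rows=[
    [[0,0,0,0,0,0],[0,0,0,0,0,0],[0,0,0,0,0,0],[0,0,0,0,0,0],[0,0,0,0,0,0],[0,0,0,0,0,0]],
  ],
  grip=0,
  newtons=50,
)

```text
time: 58.15
tool_pos: [404.8, 108.5, 69.7]
tcp_rot: [179.9, 0.0, 96.2]
ft_force: [-1.6, -0.6, 6.4]
finger_gap: 11.0
```

Request:
move_arm(
  rows=[
    [[0,0.004,0,0,0,0],[0,0.012,0,0,0,0],[0,0.022,0,0,0,0],[0,0.033,0,0,0,0],[0,0.044,0,0,0,0],[0,0.055,0,0,0,0],[0,0.066,0,0,0,0],[0,0.077,0,0,0,0],[0,0.088,0,0,0,0],[0,0.099,0,0,0,0],[0,0.109,0,0,0,0],[0,0.118,0,0,0,0],[0,0.126,0,0,0,0],[0,0.133,0,0,0,0],[0,0.139,0,0,0,0],[0,0.143,0,0,0,0],[0,0.146,0,0,0,0],[0,0.148,0,0,0,0],[0,0.15,0,0,0,0],[0,0.15,0,0,0,0]],
  ],
)

```text
time: 60.15
tool_pos: [552.7, 124.6, 69.8]
tcp_rot: [-180.0, 0.0, 96.2]
ft_force: [-8.8, -1.7, 11.4]
finger_gap: 11.0
```

Request:
move_arm(
  rows=[
    [[0,0.001,0,0,0,0],[0,0.002,0,0,0,0],[0,0.002,0,0,0,0]],
  ],
)

```text
time: 60.45
tool_pos: [552.7, 124.6, 69.7]
tcp_rot: [-179.7, 0.0, 96.2]
ft_force: [-19.1, -3.8, 20.3]
finger_gap: 11.0
```

Request:
move_arm(
  rows=[
    [[0,-0.001,0,0,0,0],[0,-0.001,0,0,0,0],[0,-0.001,0,0,0,0],[0,-0.001,0,0,0,0],[0,-0.001,0,0,0,0],[0,-0.001,-0.04,0,0,0],[0,-0.001,-0.08,0,0,0],[0,-0.001,-0.12,0,0,0],[0,-0.001,-0.16,0,0,0],[0,-0.001,-0.17,0,0,0],[0,-0.001,-0.17,0,0,0]],
  ],
  grip=0.4,
)

```text
time: 61.55
tool_pos: [555.3, 124.9, 241.4]
tcp_rot: [179.7, 0.0, 96.2]
ft_force: [0.1, 1.0, -0.6]
finger_gap: 34.4
```

```bash
python3 - <<'E'
from h import *
st();s=snap('wrist','w22')
print(proj(s,[546.44,183.56,84]),proj(s,[559.1,67.8,84]))
A=onz(s,259,117,84);
t=snap('top');cv2.imwrite('pics/t22.png',cv2.resize(t['color'][90:290,60:400,::-1],None,fx=2.3,fy=2.3,interpolation=cv2.INTER_CUBIC))
E
```

```text
t 61.55 pos [555.3 124.9 241.4] rot [179.7   0.   96.2] F [ 0.1  1.  -0.6] gap 34.40521423979154 q [ 7.5  2.4 90.4 -0.  86.9  1.3]
(np.float64(254.41870954626268), np.float64(119.75217788627462)) (np.float64(254.68615105143707), np.float64(222.79216929594799))
```

View pics/w22.png

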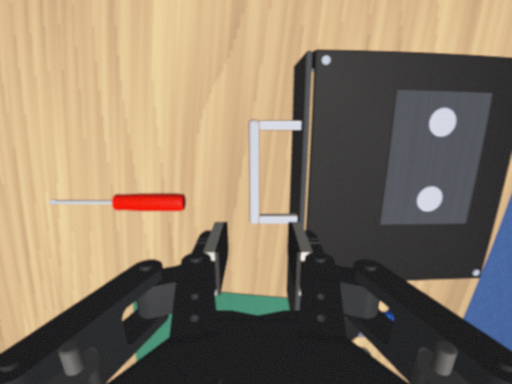

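View pics/t22.png

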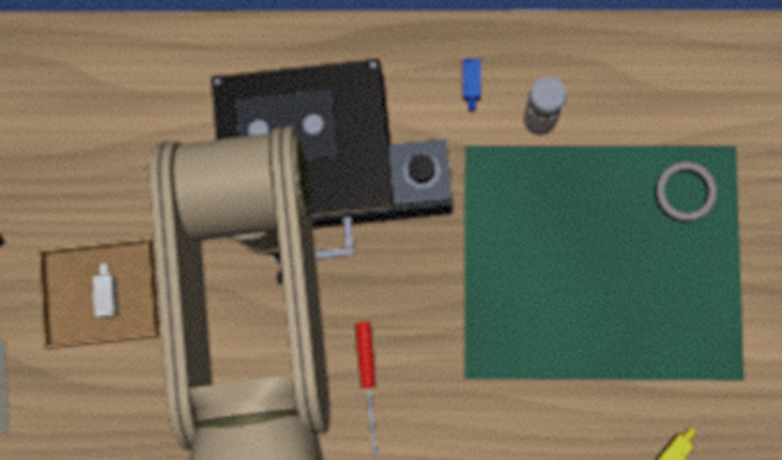

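```bash
python3 - <<'E'
from h import *
print(hand_in());st()
E
```

```text
the job is handed in; nothing more can be done
None
the job is handed in; nothing more can be done
```

The job is handed in, at about 62 s of the 210 s allowed. The hand-in gives no verdict, so this rests on my own checks.

- **Catch and drawer:** The drawer was held at first and stopped dead after 5 mm. I turned the knob about 175°, and it then pulled out fully, reading 32 N at the end stop.
- **Empty:** There was one empty, in chute 3. It now lies in the middle of the cardboard tray.
- **Full cartridges:** All four from the mat went neck first into chutes 4, 3, 2 and 1. In the last wrist view of the open drawer, each neck end was within about 3–4 pixels of where I predicted its foot point.
- **Shut:** I pushed the drawer in until it met the stop with 19 N. The handle was then back at its starting position to within a pixel, and the gripper was clear of it.
- **Left alone:** I touched none of the spray can, tape, screwdriver or the coloured look-alikes. The final pictures show them where they started, by eye.

**Not confirmed:** With the drawer shut, the cartridges are out of sight, so their final rest inside it was not checked.

**Measurement disagreements:** The first two estimates of the knob's centre differed by about 3 mm, which put up to 39 N of side force on the gripper during the turn. The chute floor was about 2–3 mm higher than my model, so I adjusted the release height after the first cartridge.

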